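# Pack the trench-coat repair kit into its fold-up foam case

## Robot

A 6-joint arm with a two-finger parallel gripper is mounted at the origin on the work surface. World frame = base frame: x ahead of the robot, y to its left, z up, the work surface at z = 0. Lengths are in m, angles in rad, forces in N, time in s.
With the tool pointing down it reaches from about 0.35 to 0.85 m from the base axis. Payload 8.1 kg.
Tool frame: the origin (TCP) lies midway between the tips of the shut fingers; the grasp point (between the pads) lies 19 mm behind it; z points along the fingers, y is the line along which they close (so a half turn about z gives the same grasp; the last joint's range is limited). The gripper opens to 93 mm and grips with 3 to 60 N. Pads are 15 mm wide; open, the fingers measure 128 mm over their backs; the gripper's body (75 mm by 188 mm) begins 65 mm behind the grasp point.
Start: joints at [-1.192, 0.13, 1.488, -0, 1.523, -0.085], TCP at [0.268, -0.537, 0.219] pointing down, gripper open.
Joint ranges: [-2.96, 2.96], [-0.89, 2.26], [0.02, 2.5], [-1.34, 4.48], [0, 2.73], [-2.66, 2.66]. Speed limits (rad/s): [2.39, 2.39, 2.79, 3.14, 3.14, 3.14].

## Interface

Orientations are given as a rotation vector (axis times angle).
In Python, from plant import robot, cams gives the robot as it stands. The module is installed in compiled form; this text tells all that it offers.
- The arm moves only by the tool play_rows, never from a script. Its arguments are lists of equal length, an entry for each row: "slide": the shift along the tool's x, y, z scaled (see below), a list of three; "twist": the turn, a rotation vector about the tool's x, y, z scaled (see below), a list of three. A call has exactly 8 rows; each row shifts and turns the commanded pose from where the row before left it, along the tool's axes as they then stand; what a row does not reach is not made up. The controller multiplies each number of a shift by 25 cm and each number of a turn by 60 degrees. A row lasts 1/10 s, in which the tool goes at most 50 mm and 8.59 degrees, less where a joint would pass 70% of its speed; a pose out of reach is approached as far as the arm can. A call with a number of a shift or a turn outside -1 to 1 is refused whole. A call with a gripper value outside its range is refused whole. "fingers" is the closure, from -1 (fully open) to 1 (shut), set as the call begins (left out, the last holds). The fingers move at their own pace and stop on an object; "force" is the grip in N (left out, the last holds). Time passes only in rows, so rows that do not move let the fingers close, or fill a call up. It gives the time, the measured TCP pose, the force, the opening and the grip force at its end, in the units of the state.
- robot.read_state(): the state, without advancing time (a new reading comes with each control period).
- cams.read_camera(name): name is "scene" or "side" or "wrist"; returns (picture, depth): 420x560x3 uint8, red, green, blue; 420x560 float32, m along the optical axis (not along the pixel's ray), 0 where there is no reading.
- cams.get_calibration(name): a dict with "fx", "fy", "cx", "cy" (pixels), "world_from_camera" (4x4, takes a point from camera to world coordinates). Camera axes: x right, y down, z forward; pixel columns grow to the right and rows downward; lengths in m; the calibration is good to about 2 mm. The wrist camera is an equidistant fisheye: a pixel r from the principal point sees the ray r / f radians off the axis. A picture is of the moment at which its call begins: read the wrist's pose just before it. get_calibration takes no time and is no camera call; for the wrist camera it gives the pose at the moment of the call.
- robot.close_job(): hands the job in; it is judged then, once.
The state is a dict: "t": time; "q": joint angles; "dq": joint speeds; "joint_torque": joint torques, N m; "tool_pos": TCP position; "orientation": TCP orientation; "force": force on the tool from outside, world axes, zero at the start; "wrist_torque": the same for the moment, N m; "opening": finger opening in m; "gripper_force": force on a finger pad.
Only numpy, scipy, OpenCV 4.12 (cv2) and the standard library are available. Lean on these libraries where they do the work, as an engineer would, in place of code of your own. Each camera call takes 0.05 s, during which the arm holds its last target. There are 200 camera calls.

## Task

Pack the trench-coat repair kit: while the case's four sides still lie open, press each hand tool that is out on the table fully home in its own die-cut foam pocket, the one way round that it fits. Then fold up all four sides until they stand upright, so that the case becomes an open box, and leave everything else on the table where it is.

Things in the scene. Friction and masses are not known exactly. Their poses are not given: they have to be found in the camera images.
- punch: Revolving hole punch with red vinyl handles and a steel turret head, 136 long, 24 thick. Seen from above with x towards the head: handles x -70..22, y -17..17 (34 wide); head x 22..66, y -20..26. (mm.) Origin: on its underside, midway across the part to grip (close along y); z up. About 240 g. May be absent.
- pliers: Eyelet pliers with blue handles and a chrome head, 134 long, 24 thick. Seen from above with x towards the jaws: handles x -68..10, y -14..14 (28 wide); head x 10..40, y -26..14; jaw x 40..66, y -8..14. (mm.) Origin: on its underside, midway across the part to grip (close along y); z up. About 220 g. May be absent.
- shears: Small tailor's shears, closed, with black and orange finger bows, 134 long. Seen from above with x towards the blades: bows x -68..-14, y -26..20, 24 thick; waist at the pivot x -14..18, y -12..12 (24 wide), 24 thick; blades x 18..66, y -11..11, 12 thick. (mm.) Origin: on its underside, midway across the part to grip (close along y); z up. About 170 g. May be absent.
- gauge: Dial thickness gauge: frame with black grip and white round dial, 124 long, 24 thick. Seen from above with x towards the dial: frame x -62..8, y -13..13 (26 wide); dial end x 8..62, y -26..26. (mm.) Origin: on its underside, midway across the part to grip (close along y); z up. About 200 g. May be absent.
- kit: Fold-up tool case of blue fluted plastic on non-slip feet; it does not move. Black foam pad with orange lower layer, 164 (x) x 284 (y) mm, upper face 35 above the table; origin on the table under the pad's middle, z up, x away from the robot. Four die-cut pockets side by side along y, 71 apart, each with 2 to spare all round. A tool pressed home stands 10 above the foam (shear blades 2 below).
- pocket_punch (a point): Middle of the floor of the pocket for the punch, 14 mm below the foam's face. With the punch home, its origin and axes coincide with this point's (x to the head end, z up). Springy foam lips either side of the part to grip start 4 mm below the mouth and squeeze by 1.2 mm a side: a tool laid in rests on them and takes about 4 to 10 N to press to the bottom, where friction keeps it.
- pocket_pliers (a point): Middle of the floor of the pocket for the pliers, 14 mm below the foam's face. With the pliers home, its origin and axes coincide with this point's (x to the head end, z up). Springy foam lips either side of the part to grip start 4 mm below the mouth and squeeze by 1.2 mm a side: a tool laid in rests on them and takes about 4 to 10 N to press to the bottom, where friction keeps it.
- pocket_shears (a point): Middle of the floor of the pocket for the shears, 14 mm below the foam's face. With the shears home, its origin and axes coincide with this point's (x to the head end, z up). Springy foam lips either side of the part to grip start 4 mm below the mouth and squeeze by 1.2 mm a side: a tool laid in rests on them and takes about 4 to 10 N to press to the bottom, where friction keeps it.
- pocket_gauge (a point): Middle of the floor of the pocket for the gauge, 14 mm below the foam's face. With the gauge home, its origin and axes coincide with this point's (x to the head end, z up). Springy foam lips either side of the part to grip start 4 mm below the mouth and squeeze by 1.2 mm a side: a tool laid in rests on them and takes about 4 to 10 N to press to the bottom, where friction keeps it.
- side_near (a joint): Hinge of the case's near side panel (side nearest the robot = near; left = +y of the case): 0 lies flat outwards, 1.57 stands upright against its stop. Stiff crease, about 0.07 N m: stays where it is left.
- side_near_tab (a point): Middle of the tuck tab on the near panel, 59 mm out from the hinge line, which runs 12.5 above the table through x = -85.5, y = 0 in kit. Tab 30 wide (along the hinge), 26 long (45 to 71 from the hinge), 6 thick; panel 45 high, 5 thick. x: radially outwards; y: along the hinge; z: the upper (later inner) face. Pinched across its 30 width it swivels in the fingers as the panel rises.
- side_far (a joint): Hinge of the case's far side panel (side nearest the robot = near; left = +y of the case): 0 lies flat outwards, 1.57 stands upright against its stop. Stiff crease, about 0.07 N m: stays where it is left.
- side_far_tab (a point): Middle of the tuck tab on the far panel, 59 mm out from the hinge line, which runs 12.5 above the table through x = 85.5, y = 0 in kit. Tab 30 wide (along the hinge), 26 long (45 to 71 from the hinge), 6 thick; panel 45 high, 5 thick. x: radially outwards; y: along the hinge; z: the upper (later inner) face. Pinched across its 30 width it swivels in the fingers as the panel rises.
- side_left (a joint): Hinge of the case's left side panel (side nearest the robot = near; left = +y of the case): 0 lies flat outwards, 1.57 stands upright against its stop. Stiff crease, about 0.07 N m: stays where it is left.
- side_left_tab (a point): Middle of the tuck tab on the left panel, 59 mm out from the hinge line, which runs 12.5 above the table through x = 0, y = 145.5 in kit. Tab 30 wide (along the hinge), 26 long (45 to 71 from the hinge), 6 thick; panel 45 high, 5 thick. x: radially outwards; y: along the hinge; z: the upper (later inner) face. Pinched across its 30 width it swivels in the fingers as the panel rises.
- side_right (a joint): Hinge of the case's right side panel (side nearest the robot = near; left = +y of the case): 0 lies flat outwards, 1.57 stands upright against its stop. Stiff crease, about 0.07 N m: stays where it is left.
- side_right_tab (a point): Middle of the tuck tab on the right panel, 59 mm out from the hinge line, which runs 12.5 above the table through x = 0, y = -145.5 in kit. Tab 30 wide (along the hinge), 26 long (45 to 71 from the hinge), 6 thick; panel 45 high, 5 thick. x: radially outwards; y: along the hinge; z: the upper (later inner) face. Pinched across its 30 width it swivels in the fingers as the panel rises.
- buckle: silver trench-coat buckle, 76 x 64 x 7 (mm); not part of the job. Origin in the middle of its underside.
- button: brown coconut shell coat button, 48 across, 7 thick (mm); not part of the job. Origin in the middle of its underside.
- chalk_tin: red tailor's chalk tin with cream lid, 92 x 62 x 22 (mm); not part of the job. Origin in the middle of its underside.
- tape: yellow round tape measure, 68 across, 20 tall (mm); not part of the job. Origin in the middle of its underside.
- pin_dish: blue magnetic pin dish, 104 across, 16 tall (mm); not part of the job. Origin in the middle of its underside.
Mind the look-alikes: they are no part of the job. What is shaped like the gauge but green is not meant. Leave any turquoise look-alike of the pliers alone.

How it is judged:
By the outcome, as a careful person would: the job done as asked, in the order asked, and still so for the second after the job is handed in, with the robot touching nothing.
Of punch, pliers, shears, gauge only 3 to 4 are there at a start; the rules pass over those that are not, and their reading is None.
At some moment in a run one of punch, pliers, shears, gauge may be knocked a few centimetres aside while the robot is not near it.
Once in a run the grip may slacken for a moment while it holds something.
It also fails if it takes over 210 s, if anything falls off the work surface, if the arm or the gripper's body presses on something with over 40 N, if the wrist force passes 120 N, or if a joint passes its speed limit or range.

## Working session

There is one attempt and no reset: what is moved stays moved. The work goes in short steps, Python scripts to look and compute and a tool call to move; the robot and the scene stay as the last step left them, time stands still between calls to the robot, and variables do not carry over. Pictures are saved under pics/ and viewed, at most 14 in all, crops included, and the job is handed in when it is done.

Besides the shell and the picture viewer there is one more tool, called after "Emit:" as name(argument=value, ...), one argument or row to a line, values as JSON. play_rows: Moves the arm, as the interface text tells. Shifts and turns lie within -1 to 1; 1 stands for 25 cm of shift or 60 degrees of turn. Its arguments: {"type":"object","properties":{"slide":{"type":"array"},"twist":{"type":"array"},"fingers":{"type":"number"},"force":{"type":"number"}},"required":["slide","twist"]}

```bash
mkdir -p pics; ls; cat > h.py <<'E'
import numpy as np, cv2, sys
from plant import robot, cams
from scipy.spatial.transform import Rotation as R
def snap(n,name):
    im,d=cams.read_camera(n); cv2.imwrite(f'pics/{name}.png',im[:,:,::-1]); np.savez(f'pics/{name}.npz',im=im,d=d,**{k:v for k,v in cams.get_calibration(n).items()})
    return im,d
E
python3 - <<'E'
from h import *
s=robot.read_state(); print(s)
for n in('scene','side','wrist'):
    snap(n,n+'0'); c=cams.get_calibration(n); print(n,c)
E
```

```text
pics
{'t': 0.0, 'q': array([-1.19240632e+00,  1.31170763e-01,  1.48930302e+00,  1.19031863e-05,
        1.52296657e+00, -8.54038913e-02]), 'dq': array([ 0.00066945,  0.00043443,  0.00246631,  0.0004858 , -0.00041814,
        0.00079844]), 'joint_torque': array([ 1.21244830e-03, -5.59828556e+01, -4.91757953e+01,  7.69003015e-02,
        3.53001512e-02, -1.02011438e-04]), 'tool_pos': array([ 0.26821664, -0.53607298,  0.21756866]), 'orientation': array([-3.05571858e+00, -7.21592334e-01,  4.04947063e-04]), 'force': array([-0.14192799, -0.23564248, -0.57145967]), 'wrist_torque': array([-0.00332879,  0.01047035,  0.03633725]), 'gripper_force': 0.0, 'opening': 0.093381599468673}
scene {'fx': 480.3780094850239, 'fy': 480.3780094850239, 'cx': 283.26518512149136, 'cy': 210.91935769159676, 'world_from_camera': array([[-0.67905813,  0.50386046, -0.5338583 ,  1.21162582],
       [ 0.73388923,  0.4491948 , -0.50953962,  0.74814059],
       [-0.0169305 , -0.73779989, -0.67480715,  0.97070475],
       [ 0.        ,  0.        ,  0.        ,  1.        ]])}
side {'fx': 475.87571961079436, 'fy': 475.87571961079436, 'cx': 269.2190508434776, 'cy': 211.36603310855824, 'world_from_camera': array([[ 0.99566302, -0.0786604 ,  0.04967594,  0.40672318],
       [-0.09170501, -0.73992443,  0.66640981, -0.87713815],
       [-0.01566362, -0.66807513, -0.74392894,  1.12192434],
       [ 0.        ,  0.        ,  0.        ,  1.        ]])}
wrist {'fx': 325.19226210127806, 'fy': 325.19226210127806, 'cx': 282.4720442375645, 'cy': 207.9236687825384, 'world_from_camera': array([[ 0.44798103, -0.85253947, -0.26923864,  0.34410548],
       [-0.89403994, -0.42797926, -0.1323871 , -0.49819281],
       [-0.00236333,  0.30001701, -0.95393092,  0.38329986],
       [ 0.        ,  0.        ,  0.        ,  1.        ]])}
```

View pics/scene0.png

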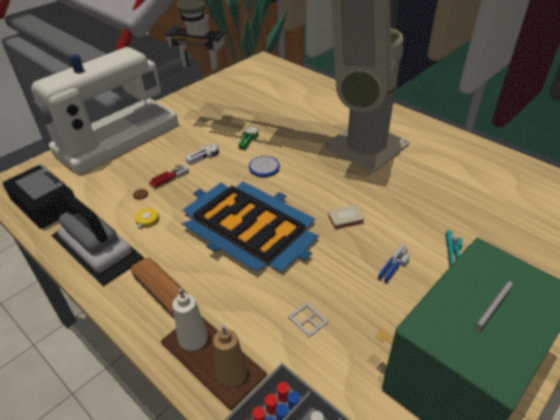

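View pics/side0.png

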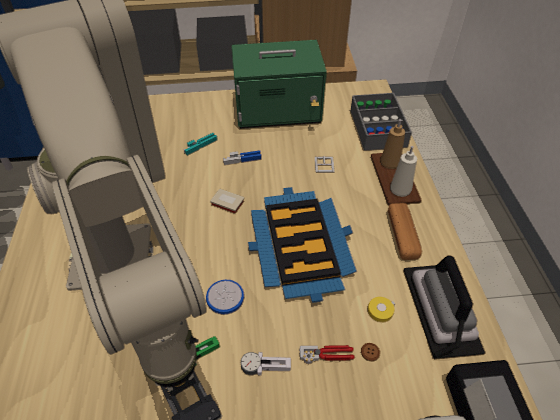

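The scene view shows the case at (250,222), the red punch at (168,177), the white-dial gauge at (203,155) and the blue pliers at (395,263). The green gauge look-alike is at (250,137) and the turquoise pliers look-alike at (455,247); I'll leave both alone. In the side view the punch is at (328,353), the gauge at (265,363) and the pliers at (242,158). There are no shears.

```bash
cat >> h.py <<'E'
def cloud(f):
    z=np.load(f'pics/{f}.npz'); d=z['d']; v,u=np.mgrid[:420,:560]
    p=np.stack([(u-z['cx'])/z['fx']*d,(v-z['cy'])/z['fy']*d,d],-1)
    M=z['world_from_camera']; return z['im'],p@M[:3,:3].T+M[:3,3],d>0
def hsv(im): return cv2.cvtColor(im,cv2.COLOR_RGB2HSV)
def onplane(f,uv,h):
    z=np.load(f'pics/{f}.npz'); M=z['world_from_camera']; uv=np.atleast_2d(uv).astype(float)
    r=np.c_[(uv[:,0]-z['cx'])/z['fx'],(uv[:,1]-z['cy'])/z['fy'],np.ones(len(uv))]@M[:3,:3].T
    return M[:3,3]+r*((h-M[2,3])/r[:,2])[:,None]
E
python3 - <<'E'
from h import *
for f in('side0','scene0'):
    im,P,ok=cloud(f); H=hsv(im); h,s,v=[H[...,i].astype(int) for i in range(3)]
    t=P[...,2]; tab=ok&(abs(t)<.01)&(h<25)&(s>40); print(f,'table z',np.median(t[tab]))
    # pad top
    inb=ok&(P[...,0]>.2)&(P[...,0]<.95)&(abs(P[...,1])<.75)
    for nm,m in dict(pad=inb&(v<60)&(t>.025)&(t<.045)&(s<150),orange=inb&(h>8)&(h<22)&(s>200)&(t>.005)&(t<.045)&(v>150),red=inb&((h<6)|(h>174))&(s>160)&(v>80)&(t>.006)&(t<.04),blue=inb&(h>105)&(h<125)&(s>150)&(t>.010)&(t<.04),chr=inb&(s<50)&(t>.012)&(t<.04)&(v>110)).items():
        n,L,st,ce=cv2.connectedComponentsWithStats(m.astype(np.uint8))
        for i in range(1,n):
            if st[i,4]<25: continue
            q=P[L==i]; r=cv2.minAreaRect((q[:,:2]*1000).astype(np.float32))
            print(nm,st[i,:5],'z',np.round(np.percentile(q[:,2],[5,50,95]),3),'rect',np.round(r[0]),np.round(r[1]),round(r[2],1))
E
python3 - <<'E'
import cv2
a=cv2.imread('pics/side0.png')
c=[cv2.resize(a[y:y+100,x:x+130],(400,308),interpolation=cv2.INTER_CUBIC) for x,y in((235,310),(170,110),(240,185))]
c.append(cv2.resize(cv2.imread('pics/scene0.png')[120:220,130:260],(400,308),interpolation=cv2.INTER_CUBIC))
import numpy as np
cv2.imwrite('pics/crop1.png',np.vstack([np.hstack(c[:2]),np.hstack(c[2:])])[:600])
E
```

```text
side0 table z 0.0011503382856622446
pad [352 104  35  43 176] z [0.026 0.036 0.044] rect [846. 480.] [ 70. 239.] 18.0
pad [361 112  24   6  78] z [0.029 0.037 0.045] rect [906. 537.] [13. 88.] 88.8
pad [238 114  84  11 341] z [0.026 0.036 0.044] rect [561. 547.] [ 25. 312.] 89.7
pad [ 266  199   75   84 2719] z [0.029 0.036 0.04 ] rect [562. -13.] [163. 288.] 3.9
pad [435 348  13   8  55] z [0.027 0.035 0.043] rect [ 849. -399.] [23. 13.] 2.0
pad [448 375  18  44 112] z [0.027 0.036 0.044] rect [ 847. -508.] [102.   4.] 89.3
red [319 345  35  14 295] z [0.015 0.021 0.027] rect [ 600. -370.] [33. 84.] 86.6
blue [240 151  21  10 147] z [0.012 0.022 0.028] rect [438. 378.] [68. 35.] 4.5
blue [206 281  38  33 182] z [0.012 0.016 0.02 ] rect [ 332. -180.] [99. 98.] 1.0
chr [223 155  18   6  50] z [0.016 0.024 0.029] rect [375. 371.] [61. 27.] 9.8
chr [399 189  12   6  33] z [0.027 0.034 0.04 ] rect [916. 135.] [36.  9.] 6.0
chr [218 194  18  10 108] z [0.02  0.023 0.028] rect [352. 176.] [32. 57.] 60.6
chr [208 281  34  29 741] z [0.014 0.018 0.021] rect [ 332. -175.] [89. 89.] 21.7
chr [
[... 1384 characters left out ...]
.018 0.024 0.026] rect [443. 393.] [65.  7.] 6.9
chr [245 127  13   6  65] z [0.019 0.024 0.027] rect [ 222. -347.] [34. 44.] 42.8
chr [186 144  32  17 201] z [0.019 0.024 0.027] rect [ 427. -377.] [ 49. 116.] 79.4
chr [249 156  31  17 392] z [0.014 0.017 0.021] rect [ 328. -179.] [100.  93.] 71.6
chr [177 166  11   8  40] z [0.016 0.021 0.023] rect [ 534. -354.] [41. 23.] 5.8
chr [204 182  24  11  31] z [0.019 0.024 0.028] rect [ 525. -194.] [71. 27.] 2.2
chr [286 203  29  16  38] z [0.019 0.021 0.025] rect [427.  65.] [  9. 106.] 5.8
chr [337 209  19  10 140] z [0.02  0.023 0.025] rect [351. 176.] [34. 54.] 63.2
chr [388 245  21  17 153] z [0.017 0.022 0.026] rect [381. 381.] [65. 39.] 5.2
```

View pics/crop1.png

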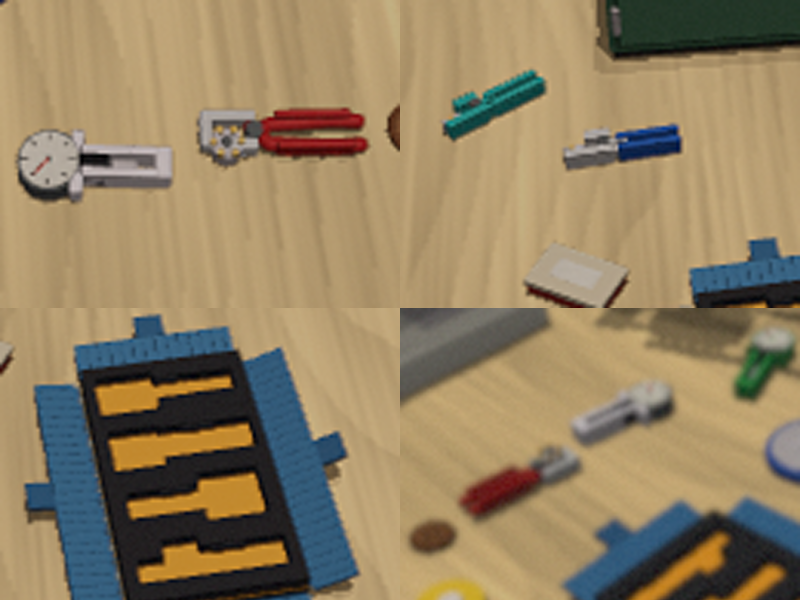

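The enlarged crop confirms it: the white gauge at (265,363) side with its dial to -x, the red punch at (328,353) with its head to -x, and the blue pliers at (242,158) with the jaws to -x. The green and turquoise ones are the decoys. Next I'll rectify the pad to read the pocket layout.

```bash
python3 - <<'E'
from h import *
# rectified: rows = -x (up = far), cols = -y ; 2 px/mm, kit frame est
def proj(f,P):
    z=np.load(f'pics/{f}.npz'); M=z['world_from_camera']; q=(P-M[:3,3])@M[:3,:3]
    return (q[...,0]/q[...,2]*z['fx']+z['cx']).astype(np.float32),(q[...,1]/q[...,2]*z['fy']+z['cy']).astype(np.float32)
a=np.radians(3.9); ky,kx=np.mgrid[190:-190:-0.5,-115:115:0.5]   # rows: +y top, cols: +x right
X=.5625+(kx*np.cos(a)-ky*np.sin(a))/1e3; Y=-.0115+(kx*np.sin(a)+ky*np.cos(a))/1e3
o=[]
for f in('side0','scene0'):
    u,v=proj(f,np.stack([X,Y,X*0+.035],-1)); o.append(cv2.remap(np.load(f'pics/{f}.npz')['im'],u,v,1)[:,:,::-1])
o=np.hstack(o)
cv2.imwrite('pics/rect.png',cv2.resize(cv2.rotate(o,cv2.ROTATE_90_CLOCKWISE) if 0 else o,None,fx=.78,fy=.78))
E
```

```text
(no output)
```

View pics/rect.png

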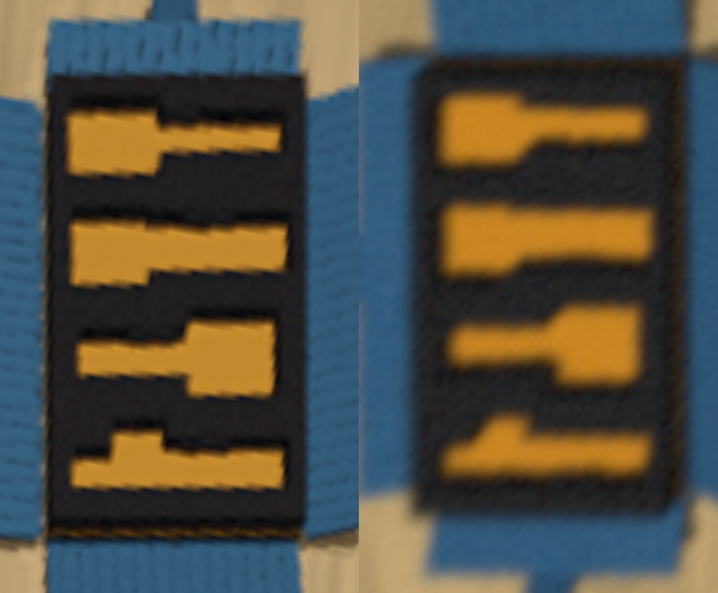

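The rectified view shows four pockets, left to right in x:
- **Top:** shears, wide end near.
- **Second:** punch, head near.
- **Third:** gauge, dial far.
- **Bottom:** pliers, head near.

So the punch and pliers go in as they lie, and the gauge needs a half turn.

```bash
cat >> h.py <<'E'
def down(psi):
    c,s=np.cos(np.radians(psi)),np.sin(np.radians(psi)); return R.from_matrix([[c,s,0],[s,-c,0],[0,0,-1]])
def plan(pos,psi,n=8,start=None):
    """rows (slide,twist) from measured pose to pos [m], tool down with yaw psi [deg]; pos may be a list of (pos,psi,n)"""
    s=robot.read_state(); p=s['tool_pos']; r=R.from_rotvec(s['orientation'])
    if start is not None: p,r=np.array(start[0]),down(start[1])
    T=down(psi); dv=(r.inv()*T).as_rotvec(); 
    d=(np.array(pos)-p); S=[];W=[]
    for k in range(n):
        S.append((r.inv().apply(d/n)/.25).round(4).tolist()); W.append((dv/n/np.radians(60)).round(4).tolist()); r=r*R.from_rotvec(dv/n)
    print('n',n,'mm/row',round(np.linalg.norm(d)/n*1e3,1),'deg/row',round(np.degrees(np.linalg.norm(dv))/n,2))
    print('slide',S);print('twist',W)
def wrist(name,cx,cy,h,half=110,res=.5):
    """wrist picture rectified to plane z=h; up=+x, left=+y; 1/res px per mm"""
    st=robot.read_state(); c=cams.get_calibration('wrist'); im,d=cams.read_camera('wrist')
    M=c['world_from_camera']; g=np.arange(half,-half,-res)/1e3
    X,Y=np.meshgrid(cx+g,cy+g,indexing='ij'); q=(np.stack([X,Y,X*0+h],-1)-M[:3,3])@M[:3,:3]
    th=np.arctan2(np.hypot(q[...,0],q[...,1]),q[...,2]); ph=np.arctan2(q[...,1],q[...,0])
    u=(c['fx']*th*np.cos(ph)+c['cx']).astype(np.float32); v=(c['fy']*th*np.sin(ph)+c['cy']).astype(np.float32)
    o=cv2.remap(im,u,v,1); cv2.imwrite(f'pics/{name}.png',o[:,:,::-1]); np.savez(f'pics/{name}.npz',o=o,im=im,d=d,c=np.array([cx,cy,h,half,res]))
    return o
def rect(m,cx,cy,half,res):
    """largest blob's min-area rect in world mm"""
    n,L,st,_=cv2.connectedComponentsWithStats(m.astype(np.uint8)); i=1+np.argmax(st[1:,4]); v,u=np.nonzero(L==i)
    p=np.c_[cx*1e3+half-v*res,cy*1e3+half-u*res].astype(np.float32); return cv2.minAreaRect(p),p
E
python3 -c "
from h import *
plan([.427,-.378,.13],-4,8)"
```

```text
n 8 mm/row 30.1 deg/row 3.82
slide [[0.1064, -0.0352, 0.044], [0.1038, -0.0422, 0.044], [0.1007, -0.049, 0.044], [0.0973, -0.0556, 0.044], [0.0933, -0.062, 0.044], [0.089, -0.0681, 0.0439], [0.0842, -0.0739, 0.0439], [0.0791, -0.0793, 0.0439]]
twist [[-0.0002, 0.0, 0.0637], [-0.0002, 0.0, 0.0637], [-0.0002, 0.0, 0.0637], [-0.0002, 0.0, 0.0637], [-0.0002, 0.0, 0.0637], [-0.0002, 0.0, 0.0637], [-0.0002, 0.0, 0.0637], [-0.0002, 0.0, 0.0637]]
```

Emit:
play_rows(
  slide=[
    [0.106, -0.035, 0.044],
    [0.104, -0.042, 0.044],
    [0.101, -0.049, 0.044],
    [0.097, -0.056, 0.044],
    [0.093, -0.062, 0.044],
    [0.089, -0.068, 0.044],
    [0.084, -0.074, 0.044],
    [0.079, -0.079, 0.044],
  ],
  twist=[
    [0, 0, 0.064],
    [0, 0, 0.064],
    [0, 0, 0.064],
    [0, 0, 0.064],
    [0, 0, 0.064],
    [0, 0, 0.064],
    [0, 0, 0.064],
    [0, 0, 0.064],
  ],
  fingers=-1,
  force=40,
)

```text
t: 0.95
tool_pos: [0.4277, -0.3777, 0.1299]
orientation: [-3.139, 0.118, 0.001]
force: [-0.1, -0.1, 0.6]
opening: 0.0926
gripper_force: 0.0
```

```bash
python3 - <<'E'
from h import *
s=robot.read_state(); print(s['t'],s['tool_pos'],s['q'])
o=wrist('g1',.427,-.378,.024); cv2.imwrite('pics/g1raw.png',np.hstack([o[:,:,::-1][:420],np.load('pics/g1.npz')['im'][:420,::2,::-1][:, :300]]))
E
```

```text
0.95 [ 0.42772425 -0.37769105  0.12986715] [-8.13222460e-01  1.10717814e-01  1.67388014e+00  2.55417785e-05
  1.35753080e+00  8.32748062e-01]
```

View pics/g1raw.png

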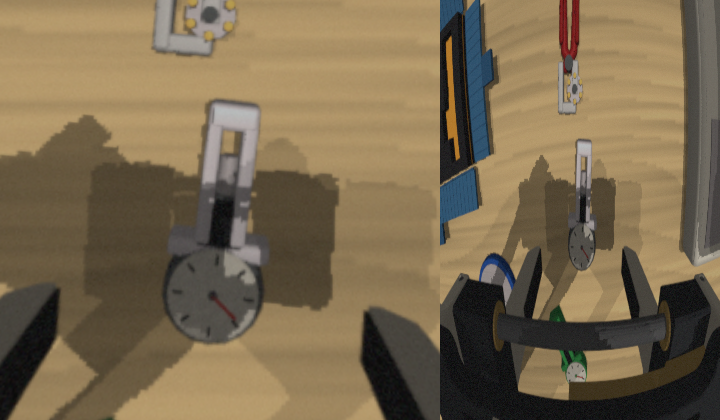

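The wrist view, rectified at 2 px/mm with its centre at (220,220), shows the gauge frame's top end at (234,105) and the dial centre at (213,295). That gives the origin at about (0.4265, -0.3785) and a yaw of 173.7°. I'll grip 5 mm behind the dial step.

```bash
python3 -c "
from h import *
plan([.4315,-.379,.016],-6.3,8)"
```

```text
n 8 mm/row 14.0 deg/row 0.23
slide [[0.0012, 0.0027, 0.0558], [0.0012, 0.0026, 0.0558], [0.0012, 0.0026, 0.0558], [0.0012, 0.0026, 0.0558], [0.0012, 0.0025, 0.0558], [0.0012, 0.0025, 0.0558], [0.0012, 0.0025, 0.0558], [0.0012, 0.0024, 0.0558]]
twist [[-0.0005, 0.0001, 0.0038], [-0.0005, 0.0001, 0.0038], [-0.0005, 0.0001, 0.0038], [-0.0005, 0.0001, 0.0038], [-0.0005, 0.0001, 0.0038], [-0.0005, 0.0001, 0.0038], [-0.0005, 0.0001, 0.0038], [-0.0005, 0.0001, 0.0038]]
```

Emit:
play_rows(
  slide=[
    [0.001, 0.003, 0.056],
    [0.001, 0.003, 0.056],
    [0.001, 0.002, 0.056],
    [0.001, 0.003, 0.056],
    [0.001, 0.002, 0.056],
    [0.001, 0.003, 0.056],
    [0.002, 0.002, 0.056],
    [0.002, 0.002, 0.055],
  ],
  twist=[
    [0, 0, 0.004],
    [0, 0, 0.004],
    [0, 0, 0.004],
    [0, 0, 0.004],
    [0, 0, 0.004],
    [0, 0, 0.004],
    [0, 0, 0.004],
    [0, 0, 0.004],
  ],
)

```text
t: 1.8
tool_pos: [0.4292, -0.3841, 0.0176]
orientation: [-3.137, 0.167, 0.0]
force: [-0.8, -0.8, 0.1]
opening: 0.093
gripper_force: 0.0
```

Emit:
play_rows(
  slide=[
    [0, 0, 0],
    [0, 0, 0],
    [0, 0, 0],
    [0, 0, 0],
    [0, 0, 0],
    [0, 0, 0],
    [0, 0, 0],
    [0, 0, 0],
  ],
  twist=[
    [0, 0, 0],
    [0, 0, 0],
    [0, 0, 0],
    [0, 0, 0],
    [0, 0, 0],
    [0, 0, 0],
    [0, 0, 0],
    [0, 0, 0],
  ],
  fingers=1,
  force=40,
)

```text
t: 2.6
tool_pos: [0.4293, -0.384, 0.019]
orientation: [3.137, -0.166, 0.0]
force: [0.4, 3.2, 0.7]
opening: 0.0335
gripper_force: 1.0
```

Emit:
play_rows(
  slide=[
    [0, 0, -0.03],
    [0, 0, -0.05],
    [0, 0, -0.05],
    [0, 0, -0.05],
    [0, 0, -0.05],
    [0, 0, -0.05],
    [0, 0, -0.05],
    [0, 0, -0.05],
  ],
  twist=[
    [0, 0, 0],
    [0, 0, 0],
    [0, 0, 0],
    [0, 0, 0],
    [0, 0, 0],
    [0, 0, 0],
    [0, 0, 0],
    [0, 0, 0],
  ],
)

```text
t: 3.4
tool_pos: [0.4293, -0.384, 0.115]
orientation: [3.137, -0.166, 0.0]
force: [-0.5, -0.2, -0.0]
opening: 0.0004
gripper_force: 0.0
```

```bash
python3 - <<'E'
from h import *
s=robot.read_state(); p=s['tool_pos']; print(s['t'],p,s['opening'],s['gripper_force'],s['force'])
a=np.radians(3.9); k=np.array([.5625,-.0115]); 
def kit(x,y): return k+[x*np.cos(a)-y*np.sin(a), x*np.sin(a)+y*np.cos(a)]
print(kit(0,-35.5e-3))
q=[*kit(-.005,-.0355),.11]; 
mid=lambda f: np.array(p)+(np.array(q)-p)*f
plan(mid(1/3),-6.3+63.4,8)
plan(mid(2/3),-6.3+126.8,8,start=(mid(1/3),57.1))
plan(q,183.9,8,start=(mid(2/3),120.5))
E
```

```text
3.4 [ 0.42928282 -0.38396767  0.11504715] 0.00040639682509185297 0.0 [-0.48440772 -0.19777052 -0.04634965]
[ 0.56491454 -0.04691779]
n 8 mm/row 15.1 deg/row 7.9
slide [[0.0157, -0.0581, 0.0008], [0.0236, -0.0554, 0.0008], [0.0309, -0.0516, 0.0008], [0.0377, -0.0469, 0.0008], [0.0438, -0.0413, 0.0008], [0.0491, -0.0349, 0.0008], [0.0534, -0.0278, 0.0008], [0.0567, -0.0202, 0.0008]]
twist [[0.0, -0.0, -0.1316], [0.0, -0.0, -0.1316], [0.0, -0.0, -0.1316], [0.0, -0.0, -0.1316], [0.0, -0.0, -0.1316], [0.0, -0.0, -0.1316], [0.0, -0.0, -0.1316], [0.0, -0.0, -0.1316]]
n 8 mm/row 15.1 deg/row 7.93
slide [[0.0589, -0.0122, 0.0008], [0.0601, -0.004, 0.0008], [0.06, 0.0044, 0.0008], [0.0589, 0.0126, 0.0008], [0.0566, 0.0206, 0.0008], [0.0532, 0.0282, 0.0008], [0.0488, 0.0353, 0.0008], [0.0435, 0.0416, 0.0008]]
twist [[0.0, 0.0, -0.1321], [0.0, 0.0, -0.1321], [0.0, 0.0, -0.1321], [0.0, 0.0, -0.1321], [0.0, 0.0, -0.1321], [0.0, 0.0, -0.1321], [0.0, 0.0, -0.1321], [0.0, 0.0, -0.1321]]
n 8 mm/row 15.1 deg/row 7.92
slide [[0.0373, 0.0472, 0.0008], [0.0304, 0.0519, 0.0008], [0.023, 0.0556, 0.0008], [0.0151, 0.0583, 0.0008], [0.0069, 0.0598, 0.0008], [-0.0014, 0.0602, 0.0008], [-0.0097, 0.0594, 0.0008], [-0.0178, 0.0575, 0.0008]]
twist [[0.0, 0.0, -0.1321], [0.0, 0.0, -0.1321], [0.0, 0.0, -0.1321], [0.0, 0.0, -0.1321], [0.0, 0.0, -0.1321], [0.0, 0.0, -0.1321], [0.0, 0.0, -0.1321], [0.0, 0.0, -0.1321]]
```

```bash
python3 - <<'E'
from h import *
for i in range(3):
    s=robot.read_state(); print(s['t'],s['tool_pos'],s['orientation'],s['q'])
    o=wrist('g2_%d'%i,.427,-.378,.024) if i<2 else 0
    s=robot.read_state(); 
cv2.imwrite('pics/g2v.png',cv2.imread('pics/g2_1.png'))
E
```

```text
3.4 [ 0.42928282 -0.38396767  0.11504715] [ 3.13709183e+00 -1.66201342e-01  2.30476854e-04] [-8.18768159e-01  1.37632326e-01  1.67283212e+00  2.95495117e-05
  1.33095224e+00  8.57881045e-01]
3.45 [ 0.43022193 -0.38498793  0.11752887] [ 3.13481998 -0.16604858  0.00382985] [-8.18754778e-01  1.35726031e-01  1.67018415e+00 -2.17673668e-05
  1.33227701e+00  8.57885934e-01]
3.5 [ 0.43029618 -0.38507497  0.11655049] [ 3.13461379 -0.16613126  0.00427586] [-8.18798197e-01  1.36601405e-01  1.67109427e+00  3.20608945e-05
  1.33014729e+00  8.57889380e-01]
```

View pics/g2v.png

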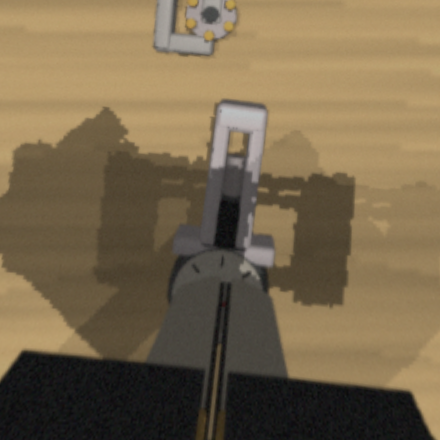

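The fingers shut on nothing because they hadn't finished closing, at about 75 mm/s. The gauge is still flat, with its top end at (242,105), shifted about 4 mm. I'll check the commanded pose against the measured one.

```bash
cat >> h.py <<'E'
def integ(p,r,S,W):
    for a,b in zip(S,W):
        p=p+r.apply(np.array(a)*.25); r=r*R.from_rotvec(np.array(b)*np.radians(60))
    return p,r
E
python3 - <<'E'
from h import *
p=np.array([.268,-.537,.219]); r=R.from_rotvec([-3.0557,-.7216,0])
S=[[0.106, -0.035, 0.044], [0.104, -0.042, 0.044], [0.101, -0.049, 0.044], [0.097, -0.056, 0.044], [0.093, -0.062, 0.044], [0.089, -0.068, 0.044], [0.084, -0.074, 0.044], [0.079, -0.079, 0.044]]
p,r=integ(p,r,S,[[0,0,.064]]*8); print(p,r.as_rotvec())
S=[[0.001, 0.003, 0.056], [0.001, 0.003, 0.056], [0.001, 0.002, 0.056], [0.001, 0.003, 0.056], [0.001, 0.002, 0.056], [0.001, 0.003, 0.056], [0.002, 0.002, 0.056], [0.002, 0.002, 0.055]]
p,r=integ(p,r,S,[[0,0,.004]]*8); print(p,r.as_rotvec())
p,r=integ(p,r,[[0,0,-.38]],[[0,0,0]]); print(p)
for i in range(6): 
    robot.read_state(); 
    cams.read_camera('side'); s=robot.read_state(); print(s['t'],s['tool_pos'],s['orientation'])
E
```

```text
[ 0.42672666 -0.3790015   0.13121637] [-3.13775748e+00  1.13580472e-01  7.67643463e-04]
[ 0.42873976 -0.38400556  0.01945633] [-3.13542250e+00  1.66136147e-01  8.14358523e-04]
[ 0.42878007 -0.38417624  0.11445617]
3.55 [ 0.42984396 -0.38461135  0.11520866] [ 3.13565719e+00 -1.66110638e-01  2.50058346e-03]
3.6 [ 0.42937777 -0.38411073  0.11413069] [ 3.13683154e+00 -1.66224845e-01  6.61700177e-04]
3.65 [ 0.42900965 -0.38374017  0.11340819] [-3.13670264e+00  1.66289913e-01  8.11769897e-04]
3.7 [ 0.42885486 -0.38356811  0.11305063] [-3.13626850e+00  1.66260697e-01  1.53370720e-03]
3.75 [ 0.42878821 -0.38349988  0.11290335] [-3.13607592e+00  1.66185266e-01  1.85914724e-03]
3.8 [ 0.4288154  -0.38351246  0.11287498] [-3.13604314e+00  1.66222227e-01  1.83058405e-03]
```

```bash
cat >> h.py <<'E'
import json,os
OFF=np.array([0,.0006,-.0016])
def setcmd(p,r): json.dump([list(p),list(r.as_rotvec())],open('cmd.json','w'))
def path(*wps):
    """wps: (pos,psi,n[,hold rows after]); measured-position targets; prints calls of 8 rows and stores the commanded end"""
    a=json.load(open('cmd.json')); p,r=np.array(a[0]),R.from_rotvec(a[1]); S=[];W=[]
    for w in wps:
        pos=np.array(w[0])-OFF; n=w[2]; T=w[1] if isinstance(w[1],R) else down(w[1]); p0,r0=p,r; dv=(r0.inv()*T).as_rotvec()
        if abs(np.degrees(np.linalg.norm(dv)))>179: print('!half turn ambiguous')
        k=np.ones(n); 
        if n>2: k[0]=k[-1]=.5
        f=np.cumsum(k)/k.sum()
        for x in f:
            s=(r.inv().apply(p0+(pos-p0)*x-p)/.25).round(3); t=((r.inv()*(r0*R.from_rotvec(dv*x))).as_rotvec()/np.radians(60)).round(3)
            if np.linalg.norm(s)>.2 or np.linalg.norm(t)>.143: print('!limit',s,t)
            S.append((s+0).tolist());W.append((t+0).tolist()); p,r=integ(p,r,[s],[t])
        for _ in range(w[3] if len(w)>3 else 0): S.append([0,0,0]);W.append([0,0,0])
    while len(S)%8: S.append([0,0,0]);W.append([0,0,0])
    for i in range(0,len(S),8): print('S',str(S[i:i+8]).replace('0.0,','0,').replace('0.0]','0]'));print('W',str(W[i:i+8]).replace('0.0,','0,').replace('0.0]','0]'))
    setcmd(p,r)
def st():
    s=robot.read_state(); a=json.load(open('cmd.json')); print('t',round(s['t'],2),'pos',s['tool_pos'].round(4),'cmd',np.round(a[0],4),'open',round(s['opening'],4),'gf',round(s['gripper_force'],1),'F',s['force'].round(1),'q',s['q'].round(2)); return s
E
python3 - <<'E'
from h import *
r=R.from_rotvec([-3.1354,.16614,.0008]); setcmd([.42878,-.38418,.11446],r); s=st()
o=wrist('g3',.427,-.378,.024,half=80); cv2.imwrite('pics/g3v.png',o[:,:,::-1][:240])
# upper frame end edges by brightness
H=hsv(o); m=(H[...,1]<60)&(H[...,2]>110)
for row in range(30,130,10):
    c=np.nonzero(m[row])[0]; print(row,round(507-row*.5,1),(c.min(),c.max()) if len(c) else None)
c=np.nonzero(m[:,150:185].any(1))[0]; print(c.min())
E
```

```text
t 3.8 pos [ 0.4288 -0.3835  0.1129] cmd [ 0.4288 -0.3842  0.1145] open 0.0005 gf 0.0 F [ 0.5 -0.2  0.4] q [-0.82  0.14  1.67  0.    1.33  0.86]
30 492.0 None
40 487.0 None
50 482.0 (np.int64(157), np.int64(206))
60 477.0 (np.int64(156), np.int64(206))
70 472.0 (np.int64(154), np.int64(205))
80 467.0 (np.int64(152), np.int64(204))
90 462.0 (np.int64(151), np.int64(202))
100 457.0 (np.int64(150), np.int64(201))
110 452.0 (np.int64(186), np.int64(199))
120 447.0 (np.int64(192), np.int64(197))
43
```

View pics/g3v.png

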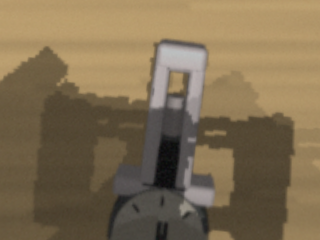

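The gauge frame runs cols 150–206 with its end at row 43: 25.5 mm wide, origin about (0.424, -0.381), yaw about 172.5°. Regrasp.

```bash
python3 - <<'E'
from h import *
path(([.429,-.382,.113],-7.5,4,4),([.429,-.382,.016],-7.5,7,1))
E
```

```text
S [[0, -0.001, 0], [0, -0.002, 0], [0, -0.002, 0], [0, -0.001, -0.001], [0, 0, 0], [0, 0, 0], [0, 0, 0], [0, 0, 0]]
W [[0, 0, 0.004], [-0.001, 0, 0.008], [0, 0, 0.008], [-0.001, 0.001, 0.004], [0, 0, 0], [0, 0, 0], [0, 0, 0], [0, 0, 0]]
S [[0, 0, 0.032], [0, 0, 0.065], [0, 0, 0.065], [0, 0, 0.065], [0, 0, 0.064], [0, 0, 0.065], [0, -0.001, 0.032], [0, 0, 0]]
W [[0, 0, 0], [0, 0, 0], [0, 0, 0], [0, 0, 0], [0, 0, 0], [0, 0, 0], [0, 0, 0], [0, 0, 0]]
```

Emit:
play_rows(
  slide=[
    [0, -0.001, 0],
    [0, -0.002, 0],
    [0, -0.002, 0],
    [0, -0.001, -0.001],
    [0, 0, 0],
    [0, 0, 0],
    [0, 0, 0],
    [0, 0, 0],
  ],
  twist=[
    [0, 0, 0.004],
    [-0.001, 0, 0.008],
    [0, 0, 0.008],
    [-0.001, 0.001, 0.004],
    [0, 0, 0],
    [0, 0, 0],
    [0, 0, 0],
    [0, 0, 0],
  ],
  fingers=-0.3,
)

```text
t: 4.65
tool_pos: [0.4294, -0.3825, 0.1141]
orientation: [3.133, -0.205, 0.001]
force: [-0.5, -0.5, -0.3]
opening: 0.0585
gripper_force: 0.0
```

Emit:
play_rows(
  slide=[
    [0, 0, 0.032],
    [0, 0, 0.065],
    [0, 0, 0.065],
    [0, 0, 0.065],
    [0, 0, 0.064],
    [0, 0, 0.065],
    [0, -0.001, 0.032],
    [0, 0, 0],
  ],
  twist=[
    [0, 0, 0],
    [0, 0, 0],
    [0, 0, 0],
    [0, 0, 0],
    [0, 0, 0],
    [0, 0, 0],
    [0, 0, 0],
    [0, 0, 0],
  ],
)

```text
t: 5.45
tool_pos: [0.4286, -0.3814, 0.0151]
orientation: [-3.135, 0.206, 0.002]
force: [-0.5, 0.6, -1.3]
opening: 0.0605
gripper_force: 0.0
```

Emit:
play_rows(
  slide=[
    [0, 0, 0],
    [0, 0, 0],
    [0, 0, 0],
    [0, 0, 0],
    [0, 0, 0],
    [0, 0, 0],
    [0, 0, 0],
    [0, 0, 0],
  ],
  twist=[
    [0, 0, 0],
    [0, 0, 0],
    [0, 0, 0],
    [0, 0, 0],
    [0, 0, 0],
    [0, 0, 0],
    [0, 0, 0],
    [0, 0, 0],
  ],
  fingers=1,
  force=40,
)

```text
t: 6.25
tool_pos: [0.4298, -0.3827, 0.0176]
orientation: [3.132, -0.205, 0.002]
force: [-0.2, 0.7, 4.8]
opening: 0.0254
gripper_force: 40.0
```

```bash
cat >> h.py <<'E'
A=np.radians(3.9); K=np.array([.5625,-.0115])
def kit(x,y,z): return [*(K+[x*np.cos(A)-y*np.sin(A), x*np.sin(A)+y*np.cos(A)]),z]
E
python3 - <<'E'
from h import *
g=kit(-.005,-.0355,.1); print(g)
path(([.429,-.382,.09],-7.5,4),([.5,-.21,.1],88,13),(g,183.9,13,2))
E
```

```text
[np.float64(0.5599261214244383), np.float64(-0.04725786835199022), 0.1]
S [[0, 0, -0.049], [0, 0, -0.099], [0, 0, -0.098], [0, 0.001, -0.05], [0.008, -0.03, -0.002], [0.02, -0.059, -0.003], [0.028, -0.055, -0.003], [0.036, -0.051, -0.004]]
W [[0, 0, 0], [0, 0, 0], [0, 0, 0], [0, 0, 0], [0, 0, -0.066], [0, 0, -0.133], [0, 0, -0.133], [0, 0, -0.132]]
S [[0.042, -0.046, -0.003], [0.048, -0.039, -0.003], [0.053, -0.032, -0.004], [0.057, -0.025, -0.003], [0.06, -0.016, -0.003], [0.061, -0.008, -0.003], [0.062, 0, -0.004], [0.062, 0.009, -0.003]]
W [[0, 0, -0.133], [0, 0, -0.133], [0, 0, -0.132], [0, 0, -0.133], [0, 0, -0.133], [0, 0, -0.132], [0, 0, -0.133], [0, 0, -0.132]]
S [[0.029, 0.009, -0.002], [0.027, 0.009, 0], [0.054, 0.022, 0], [0.05, 0.029, 0], [0.045, 0.036, 0], [0.04, 0.042, 0], [0.034, 0.047, 0], [0.027, 0.051, 0]]
W [[0, 0, -0.067], [0, 0, -0.067], [0, 0, -0.133], [0, 0, -0.133], [0, 0, -0.133], [0, 0, -0.133], [0, 0, -0.133], [0, 0, -0.134]]
S [[0.02, 0.054, 0], [0.012, 0.057, 0], [0.004, 0.058, 0], [-0.004, 0.057, 0], [-0.013, 0.057, 0], [-0.009, 0.027, 0], [0, 0, 0], [0, 0, 0]]
W [[0, 0, -0.133], [0, 0, -0.133], [0, 0, -0.133], [0, 0, -0.133], [0, 0, -0.134], [0, 0, -0.066], [0, 0, 0], [0, 0, 0]]
```

Emit:
play_rows(
  slide=[
    [0, 0, -0.049],
    [0, 0, -0.099],
    [0, 0, -0.098],
    [0, 0.001, -0.05],
    [0.008, -0.03, -0.002],
    [0.02, -0.059, -0.003],
    [0.028, -0.055, -0.003],
    [0.036, -0.051, -0.004],
  ],
  twist=[
    [0, 0, 0],
    [0, 0, 0],
    [0, 0, 0],
    [0, 0, 0],
    [0, 0, -0.066],
    [0, 0, -0.133],
    [0, 0, -0.133],
    [0, 0, -0.132],
  ],
)

```text
t: 7.05
tool_pos: [0.45, -0.3315, 0.0937]
orientation: [3.089, 0.563, -0.0]
force: [-0.5, 0.4, -2.6]
opening: 0.0251
gripper_force: 40.0
```

Emit:
play_rows(
  slide=[
    [0.042, -0.046, -0.003],
    [0.048, -0.039, -0.003],
    [0.053, -0.032, -0.004],
    [0.057, -0.025, -0.003],
    [0.06, -0.016, -0.003],
    [0.061, -0.008, -0.003],
    [0.062, 0, -0.004],
    [0.062, 0.009, -0.003],
  ],
  twist=[
    [0, 0, -0.133],
    [0, 0, -0.133],
    [0, 0, -0.132],
    [0, 0, -0.133],
    [0, 0, -0.133],
    [0, 0, -0.132],
    [0, 0, -0.133],
    [0, 0, -0.132],
  ],
)

```text
t: 7.85
tool_pos: [0.4972, -0.2166, 0.1]
orientation: [2.328, 2.108, -0.002]
force: [-0.7, 0.1, -1.9]
opening: 0.0255
gripper_force: 40.0
```

Emit:
play_rows(
  slide=[
    [0.029, 0.009, -0.002],
    [0.027, 0.009, 0],
    [0.054, 0.022, 0],
    [0.05, 0.029, 0],
    [0.045, 0.036, 0],
    [0.04, 0.042, 0],
    [0.034, 0.047, 0],
    [0.027, 0.051, 0],
  ],
  twist=[
    [0, 0, -0.067],
    [0, 0, -0.067],
    [0, 0, -0.133],
    [0, 0, -0.133],
    [0, 0, -0.133],
    [0, 0, -0.133],
    [0, 0, -0.133],
    [0, 0, -0.134],
  ],
)

```text
t: 8.65
tool_pos: [0.5327, -0.1216, 0.1002]
orientation: [1.066, 2.955, -0.003]
force: [0.2, 0.0, -2.3]
opening: 0.0251
gripper_force: 40.0
```

Emit:
play_rows(
  slide=[
    [0.02, 0.054, 0],
    [0.012, 0.057, 0],
    [0.004, 0.058, 0],
    [-0.004, 0.057, 0],
    [-0.013, 0.057, 0],
    [-0.009, 0.027, 0],
    [0, 0, 0],
    [0, 0, 0],
  ],
  twist=[
    [0, 0, -0.133],
    [0, 0, -0.133],
    [0, 0, -0.133],
    [0, 0, -0.133],
    [0, 0, -0.134],
    [0, 0, -0.066],
    [0, 0, 0],
    [0, 0, 0],
  ],
)

```text
t: 9.45
tool_pos: [0.5599, -0.0477, 0.1002]
orientation: [0.104, -3.14, 0.004]
force: [0.0, -0.2, -2.1]
opening: 0.0253
gripper_force: 40.0
```

```bash
python3 - <<'E'
from h import *
st(); cams.read_camera('side'); cams.read_camera('side'); s=st()
x,y=K; o=wrist('k1',x,y,.035,half=160,res=.7)
im=np.load('pics/k1.npz')['im']; cv2.imwrite('pics/k1v.png',np.hstack([o,cv2.resize(im,(340,o.shape[0]))])[:,:,::-1])
E
```

```text
t 9.45 pos [ 0.5599 -0.0477  0.1002] cmd [ 0.5598 -0.0478  0.1016] open 0.0253 gf 40.0 F [ 0.  -0.2 -2.1] q [-0.17  0.12  1.73 -0.    1.3  -1.81]
t 9.55 pos [ 0.56   -0.0481  0.1003] cmd [ 0.5598 -0.0478  0.1016] open 0.0252 gf 40.0 F [-0.9  1.  -2.2] q [-0.18  0.12  1.73 -0.    1.3  -1.81]
```

View pics/k1v.png

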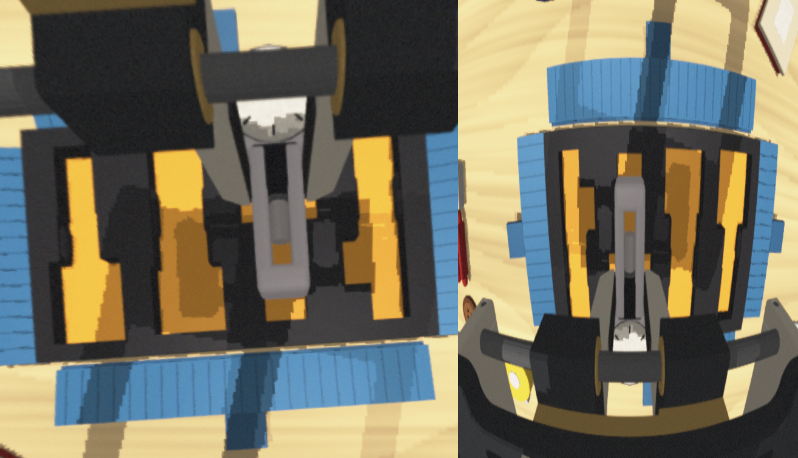

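The rectified view (0.7 mm/px) shows the gauge held with its dial to far (+x), the pad's near corners at (37,362) and (437,336), and the gauge pocket's near end at row 320. I'll compare the held gauge's edges with the pocket in this same picture.

```bash
cat >> h.py <<'E'
def warp(name,M,f,cxy,cx,cy,h,half,res,im):
    g=np.arange(half,-half,-res)/1e3
    X,Y=np.meshgrid(cx+g,cy+g,indexing='ij'); q=(np.stack([X,Y,X*0+h],-1)-M[:3,3])@M[:3,:3]
    th=np.arctan2(np.hypot(q[...,0],q[...,1]),q[...,2]); ph=np.arctan2(q[...,1],q[...,0])
    return cv2.remap(im,(f*th*np.cos(ph)+cxy[0]).astype(np.float32),(f*th*np.sin(ph)+cxy[1]).astype(np.float32),1)
E
python3 - <<'E'
from h import *
c=cams.get_calibration('wrist'); im=np.load('pics/k1.npz')['im']; M=c['world_from_camera']; print('cam',M[:3,3])
a=warp('',M,c['fx'],(c['cx'],c['cy']),.52,-.047,.108,50,.25,im)
b=warp('',M,c['fx'],(c['cx'],c['cy']),.52,-.047,.035,50,.25,im)
cv2.imwrite('pics/k2v.png',np.hstack([a,b])[:,:,::-1])
E
```

```text
cam [ 0.47628363 -0.05278022  0.26581388]
```

View pics/k2v.png

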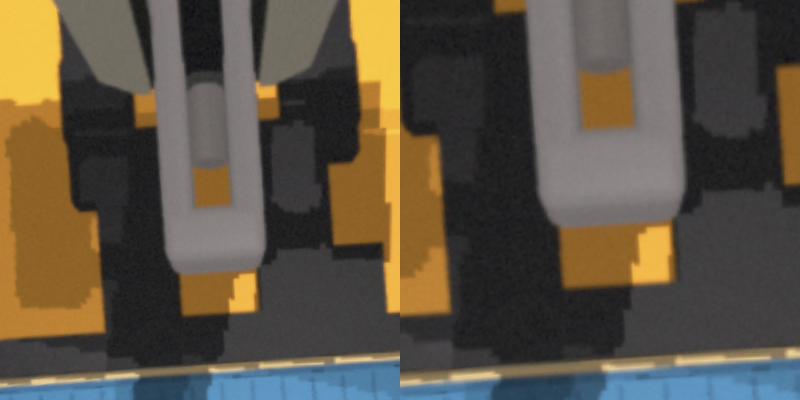

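Counting parallax, the held gauge's near end is at x≈0.5065 and has to be at 0.5005. I'll shift -5.5 mm in x and -0.5 mm in y, then lower and watch the force.

```bash
sed -i 's/K=np.array(\[.5625,-.0115\])/K=np.array([.5600,-.0125])/' h.py; python3 - <<'E'
from h import *
path(([.5545,-.0486,.1],183.9,3),([.5545,-.0486,.055],183.9,5),([.5545,-.0486,.046],183.9,5,3))
E
```

```text
S [[0.005, -0.001, 0], [0.011, -0.002, 0], [0.006, -0.001, 0], [0, 0, 0.023], [0, 0, 0.045], [0, 0, 0.045], [0, 0, 0.045], [0, 0, 0.022]]
W [[0, 0, 0], [0, 0, 0], [0, 0, 0], [0, 0, 0], [0, 0, 0], [0, 0, 0], [0, 0, 0], [0, 0, 0]]
S [[0, 0, 0.005], [0, 0, 0.009], [0, 0, 0.009], [0, 0, 0.009], [0, 0, 0.004], [0, 0, 0], [0, 0, 0], [0, 0, 0]]
W [[0, 0, 0], [0, 0, 0], [0, 0, 0], [0, 0, 0], [0, 0, 0], [0, 0, 0], [0, 0, 0], [0, 0, 0]]
```

Emit:
play_rows(
  slide=[
    [0.005, 0, 0],
    [0.011, -0.001, 0],
    [0.006, 0, 0],
    [0, 0, 0.023],
    [0, 0, 0.045],
    [0, 0, 0.045],
    [0, 0, 0.045],
    [0, 0, 0.022],
  ],
  twist=[
    [0, 0, 0],
    [0, 0, 0],
    [0, 0, 0],
    [0, 0, 0],
    [0, 0, 0],
    [0, 0, 0],
    [0, 0, 0],
    [0, 0, 0],
  ],
)

```text
t: 10.4
tool_pos: [0.5535, -0.0481, 0.0531]
orientation: [0.107, -3.138, 0.003]
force: [-0.4, -0.3, -2.0]
opening: 0.0252
gripper_force: 40.0
```

Emit:
play_rows(
  slide=[
    [0, 0, 0.005],
    [0, 0, 0.009],
    [0, 0, 0.009],
    [0, 0, 0.009],
    [0, 0, 0.004],
    [0, 0, 0],
    [0, 0, 0],
    [0, 0, 0],
  ],
  twist=[
    [0, 0, 0],
    [0, 0, 0],
    [0, 0, 0],
    [0, 0, 0],
    [0, 0, 0],
    [0, 0, 0],
    [0, 0, 0],
    [0, 0, 0],
  ],
)

```text
t: 11.2
tool_pos: [0.5553, -0.0485, 0.047]
orientation: [-0.107, 3.138, -0.004]
force: [0.7, -0.3, 1.0]
opening: 0.0255
gripper_force: 40.0
```

```bash
python3 - <<'E'
from h import *
a=json.load(open('cmd.json')); a[0][1]+=.0008; json.dump(a,open('cmd.json','w'))
cams.read_camera('side'); s=st()
c=cams.get_calibration('wrist'); M=c['world_from_camera']; im,_=cams.read_camera('wrist')
w=lambda h:warp('',M,c['fx'],(c['cx'],c['cy']),.56,-.0475,h,75,.25,im)
cv2.imwrite('pics/k3v.png',np.hstack([w(.055)[50:,100:500],w(.035)[50:,100:500]])[:,:,::-1])
E
```

```text
t 11.25 pos [ 0.5553 -0.0485  0.0469] cmd [ 0.5544 -0.0484  0.0476] open 0.0255 gf 40.0 F [ 1.  -0.8  2.2] q [-0.18  0.17  1.78 -0.    1.2  -1.82]
```

View pics/k3v.png

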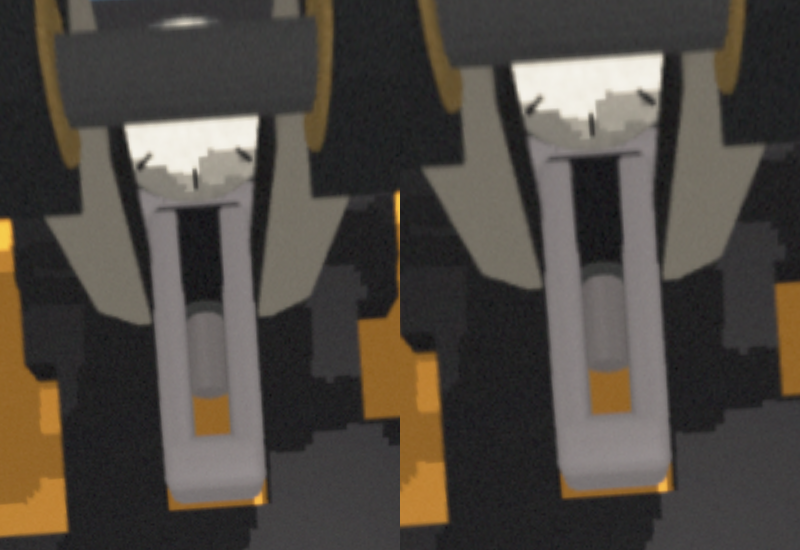

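The view shows the gauge seated in the pocket mouth, with about 2 mm left at its near end (row 487 against 495). Pressing down.

Emit:
play_rows(
  slide=[
    [0, 0, 0.005],
    [0, 0, 0.007],
    [0, 0, 0.007],
    [0, 0, 0.007],
    [0, 0, 0.007],
    [0, 0, 0.006],
    [0, 0, 0.003],
    [0, 0, 0],
  ],
  twist=[
    [0, 0, 0],
    [0, 0, 0],
    [0, 0, 0],
    [0, 0, 0],
    [0, 0, 0],
    [0, 0, 0],
    [0, 0, 0],
    [0, 0, 0],
  ],
  force=60,
  fingers=1,
)

```text
t: 12.1
tool_pos: [0.5549, -0.0486, 0.0385]
orientation: [-0.107, 3.139, -0.004]
force: [-12.6, -0.2, 27.6]
opening: 0.0251
gripper_force: 60.0
```

```bash
python3 - <<'E'
from h import *
cams.read_camera('side'); s=st()
E
```

```text
t 12.15 pos [ 0.5549 -0.0486  0.0385] cmd [ 0.5544 -0.0484  0.0476] open 0.025 gf 60.0 F [-12.5   0.5  26.4] q [-0.18  0.18  1.78 -0.    1.18 -1.82]
```

Emit:
play_rows(
  slide=[
    [0, 0, 0],
    [0, 0, 0],
    [0, 0, 0],
    [0, 0, 0],
    [0, 0, 0],
    [0, 0, 0],
    [0, 0, 0],
    [0, 0, 0],
  ],
  twist=[
    [0, 0, 0],
    [0, 0, 0],
    [0, 0, 0],
    [0, 0, 0],
    [0, 0, 0],
    [0, 0, 0],
    [0, 0, 0],
    [0, 0, 0],
  ],
  fingers=-0.1,
)

```text
t: 12.95
tool_pos: [0.5548, -0.0484, 0.0359]
orientation: [-0.107, 3.139, -0.003]
force: [0.5, -0.5, 0.2]
opening: 0.0512
gripper_force: 0.0
```

Emit:
play_rows(
  slide=[
    [0, 0, -0.02],
    [0, 0, -0.04],
    [0, 0, -0.06],
    [0, 0, -0.06],
    [0, 0, -0.04],
    [0, 0, -0.02],
    [0, 0, 0],
    [0, 0, 0],
  ],
  twist=[
    [0, 0, 0],
    [0, 0, 0],
    [0, 0, 0],
    [0, 0, 0],
    [0, 0, 0],
    [0, 0, 0],
    [0, 0, 0],
    [0, 0, 0],
  ],
)

```text
t: 13.75
tool_pos: [0.5546, -0.0483, 0.0957]
orientation: [-0.107, 3.139, -0.003]
force: [-0.4, 0.1, -0.5]
opening: 0.0512
gripper_force: 0.0
```

```bash
python3 - <<'E'
from h import *
a=json.load(open('cmd.json')); a[0][2]=a[0][2]-.0105+.06; json.dump(a,open('cmd.json','w'))
cams.read_camera('side'); s=st()
snap('side','side1'); im,P,ok=cloud('side1'); snap('scene','scene1')
for f in('side1','scene1'):
    im,P,ok=cloud(f); H=hsv(im); m=ok&(H[...,1]<70)&(H[...,2]>90)&(P[...,2]>.028)&(P[...,2]<.06)&(abs(P[...,0]-.56)<.08)&(abs(P[...,1]+.048)<.035)
    q=P[m]; print(f,len(q))
    for lo,hi in((.49,.52),(.52,.55),(.55,.58),(.58,.61),(.61,.64)):
        k=q[(q[:,0]>lo)&(q[:,0]<hi)]; print(lo,len(k),np.percentile(k[:,2],[50,80,95]).round(4) if len(k) else '')
im=cv2.imread('pics/side1.png'); a=cv2.resize(im[180:300,235:375],(600,514),interpolation=cv2.INTER_CUBIC); cv2.imwrite('pics/k4.png',a)
E
```

```text
t 13.8 pos [ 0.5543 -0.0482  0.0953] cmd [ 0.5544 -0.0484  0.0971] open 0.051 gf 0.0 F [-0.5 -0.3  0.3] q [-0.18  0.11  1.74 -0.    1.29 -1.82]
side1 324
0.49 52 [0.045  0.0482 0.0497]
0.52 76 [0.0444 0.0469 0.0488]
0.55 39 [0.0452 0.0474 0.0492]
0.58 117 [0.0448 0.0476 0.0487]
0.61 40 [0.0455 0.0473 0.0485]
scene1 217
0.49 13 [0.0419 0.0443 0.046 ]
0.52 8 [0.0451 0.0467 0.048 ]
0.55 22 [0.0437 0.0453 0.0458]
0.58 129 [0.0441 0.0457 0.0479]
0.61 45 [0.044  0.0462 0.0478]
```

View pics/k4.png

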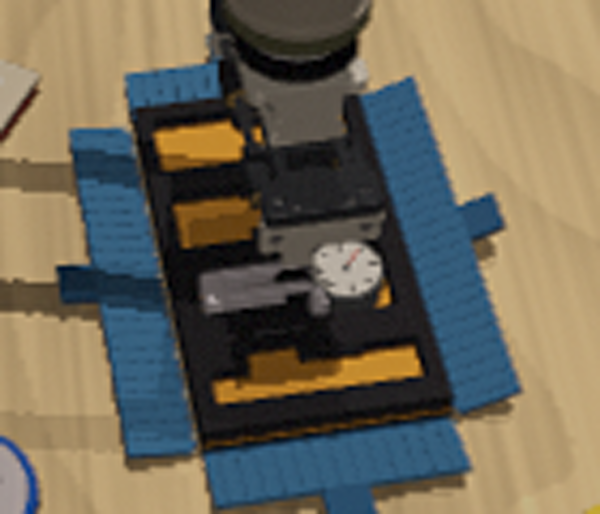

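The gauge is home: its top reads 0.045 along its whole length in both views. Next is the punch at about (0.577, -0.367), yaw about 176°.

```bash
python3 - <<'E'
from h import *
path(([.577,-.367,.13],176.4,14,2))
E
```

```text
S [[0, -0.049, -0.005], [-0.001, -0.099, -0.011], [-0.002, -0.098, -0.01], [-0.002, -0.099, -0.011], [-0.004, -0.098, -0.011], [-0.005, -0.098, -0.01], [-0.006, -0.099, -0.011], [-0.006, -0.098, -0.01]]
W [[0, 0, 0.005], [0, 0, 0.009], [0, 0, 0.01], [0, 0, 0.01], [0, 0, 0.009], [0, 0, 0.01], [0, 0, 0.009], [0, 0, 0.01]]
S [[-0.008, -0.098, -0.011], [-0.009, -0.098, -0.01], [-0.009, -0.098, -0.011], [-0.011, -0.098, -0.011], [-0.012, -0.098, -0.01], [-0.006, -0.048, -0.005], [0, 0, 0], [0, 0, 0]]
W [[0, 0, 0.01], [0, 0, 0.009], [0, 0, 0.01], [0, 0, 0.009], [0, 0, 0.01], [0, 0, 0.005], [0, 0, 0], [0, 0, 0]]
```

Emit:
play_rows(
  slide=[
    [0, -0.049, -0.005],
    [-0.001, -0.099, -0.011],
    [-0.002, -0.098, -0.01],
    [-0.002, -0.099, -0.011],
    [-0.004, -0.098, -0.011],
    [-0.005, -0.098, -0.01],
    [-0.006, -0.099, -0.011],
    [-0.006, -0.098, -0.01],
  ],
  twist=[
    [0, 0, 0.005],
    [0, 0, 0.009],
    [0, 0, 0.01],
    [0, 0, 0.01],
    [0, 0, 0.009],
    [0, 0, 0.01],
    [0, 0, 0.009],
    [0, 0, 0.01],
  ],
  fingers=-0.5,
)

```text
t: 14.7
tool_pos: [0.5674, -0.2344, 0.116]
orientation: [0.013, 3.141, -0.004]
force: [0.2, -0.4, -0.3]
opening: 0.0698
gripper_force: 0.0
```

Emit:
play_rows(
  slide=[
    [-0.008, -0.098, -0.011],
    [-0.009, -0.098, -0.01],
    [-0.009, -0.098, -0.011],
    [-0.011, -0.098, -0.011],
    [-0.012, -0.098, -0.01],
    [-0.006, -0.048, -0.005],
    [0, 0, 0],
    [0, 0, 0],
  ],
  twist=[
    [0, 0, 0.01],
    [0, 0, 0.009],
    [0, 0, 0.01],
    [0, 0, 0.009],
    [0, 0, 0.01],
    [0, 0, 0.005],
    [0, 0, 0],
    [0, 0, 0],
  ],
)

```text
t: 15.5
tool_pos: [0.5771, -0.3669, 0.1304]
orientation: [0.099, 3.14, -0.002]
force: [-0.1, -1.0, -1.2]
opening: 0.0697
gripper_force: 0.0
```

```bash
python3 - <<'E'
from h import *
for _ in range(5): cams.read_camera('side')
s=st(); o=wrist('p1',.577,-.367,.018,half=100); M=cams.get_calibration('wrist')['world_from_camera']; print('cam',M[:3,3])
H=hsv(o); h,sa,v=[H[...,i].astype(int) for i in range(3)]
red=((h<8)|(h>172))&(sa>130)&(v>50); chr_=(sa<60)&(v>110)
for nm,m in(('red',red),('chr',chr_)):
    m=cv2.morphologyEx(m.astype(np.uint8),cv2.MORPH_OPEN,np.ones((3,3)))
    print(nm)
    for row in range(0,400,16):
        c=np.nonzero(m[row,60:340])[0]+60
        if len(c): print('x',round(677-row*.5,1),'y',round(-367+100-c.min()*.5,1),round(-267-c.max()*.5,1))
E
```

```text
t 15.75 pos [ 0.5776 -0.3663  0.1309] cmd [ 0.577  -0.3675  0.1315] open 0.0696 gf 0.0 F [0.5 0.2 0.1] q [-0.64  0.4   1.33 -0.    1.41 -2.15]
cam [ 0.4938282  -0.36032109  0.29640143]
red
x 637.0 y -357.0 -386.0
x 629.0 y -355.0 -387.0
x 621.0 y -354.0 -386.5
x 613.0 y -353.5 -386.0
x 605.0 y -353.0 -385.0
x 597.0 y -352.0 -384.5
x 589.0 y -351.5 -384.0
x 581.0 y -351.0 -383.5
x 573.0 y -351.0 -382.5
x 565.0 y -352.5 -379.5
x 557.0 y -356.5 -375.0
x 549.0 y -356.0 -359.0
chr
x 525.0 y -372.0 -379.0
x 517.0 y -347.0 -369.5
```

```bash
python3 - <<'E'
from h import *
path(([.576,-.3672,.016],175.5,13,3))
z=np.load('pics/p1.npz'); o=z['o']; H=hsv(o); print('sat rows along axis'); 
for row in range(230,360,6): 
    c=int((-267+364)/.5); print(round(677-row*.5), H[row,c-30:c+30:12,1].tolist(),H[row,c-30:c+30:12,2].tolist())
E
```

```text
S [[0, 0, 0.019], [0.001, 0, 0.038], [0, 0, 0.038], [0, 0, 0.038], [0.001, -0.001, 0.038], [0, 0, 0.038], [0, 0, 0.038], [0.001, 0, 0.038]]
W [[0, 0, 0.001], [0, 0, 0.001], [0, 0, 0.001], [0, 0, 0.001], [0, 0, 0.002], [0, 0, 0.001], [0, 0, 0.001], [0, 0, 0.001]]
S [[0, 0, 0.038], [0, 0, 0.038], [0.001, 0, 0.038], [0, 0, 0.038], [0, 0, 0.019], [0, 0, 0], [0, 0, 0], [0, 0, 0]]
W [[0, 0, 0.002], [0, 0, 0.001], [0, 0, 0.001], [0, 0, 0.001], [0, 0, 0.001], [0, 0, 0], [0, 0, 0], [0, 0, 0]]
sat rows along axis
562 [88, 184, 182, 177, 192] [87, 68, 70, 65, 69]
559 [101, 144, 50, 6, 194] [83, 69, 46, 40, 67]
556 [41, 94, 24, 18, 133] [81, 79, 43, 42, 65]
553 [13, 37, 13, 7, 13] [81, 76, 40, 39, 79]
550 [15, 56, 13, 6, 19] [83, 73, 38, 43, 82]
547 [18, 75, 92, 24, 12] [83, 68, 47, 42, 83]
544 [15, 74, 93, 98, 101] [83, 83, 74, 60, 88]
541 [12, 78, 96, 31, 143] [82, 88, 93, 81, 91]
538 [12, 81, 104, 29, 18] [84, 82, 86, 80, 83]
535 [15, 94, 75, 25, 16] [83, 84, 82, 82, 64]
532 [12, 95, 35, 16, 12] [84, 89, 80, 80, 41]
529 [12, 99, 32, 16, 6] [85, 93, 80, 80, 42]
526 [12, 96, 127, 19, 17] [85, 96, 92, 80, 108]
523 [9, 100, 101, 12, 42] [83, 97, 91, 82, 164]
520 [12, 34, 57, 12, 147] [107, 82, 85, 86, 185]
517 [16, 15, 12, 16, 66] [110, 103, 84, 155, 131]
514 [17, 18, 15, 16, 31] [108, 112, 86, 159, 139]
511 [39, 21, 13, 17, 51] [84, 85, 101, 138, 141]
508 [99, 99, 102, 100, 101] [113, 108, 150, 117, 167]
505 [104, 101, 102, 101, 103] [120, 142, 195, 196, 169]
502 [99, 103, 104, 103, 103] [119, 169, 193, 193, 174]
499 [101, 104, 103, 105, 102] [124, 197, 201, 199, 198]
```

The head's near end reads x≈0.510, so the origin is at 0.576. Descend and grip.

Emit:
play_rows(
  slide=[
    [0, 0, 0.019],
    [0.001, 0, 0.038],
    [0, 0, 0.038],
    [0, 0, 0.038],
    [0.001, -0.001, 0.038],
    [0, 0, 0.038],
    [0, 0, 0.038],
    [0.001, 0, 0.038],
  ],
  twist=[
    [0, 0, 0.001],
    [0, 0, 0.001],
    [0, 0, 0.001],
    [0, 0, 0.001],
    [0, 0, 0.002],
    [0, 0, 0.001],
    [0, 0, 0.001],
    [0, 0, 0.001],
  ],
)

```text
t: 16.6
tool_pos: [0.5767, -0.3676, 0.0588]
orientation: [0.114, 3.139, -0.003]
force: [-0.2, 0.1, 0.3]
opening: 0.0693
gripper_force: 0.0
```

Emit:
play_rows(
  slide=[
    [0, 0, 0.038],
    [0, 0, 0.038],
    [0.001, 0, 0.038],
    [0, 0, 0.038],
    [0, 0, 0.019],
    [0, 0, 0],
    [0, 0, 0],
    [0, 0, 0],
  ],
  twist=[
    [0, 0, 0.002],
    [0, 0, 0.001],
    [0, 0, 0.001],
    [0, 0, 0.001],
    [0, 0, 0.001],
    [0, 0, 0],
    [0, 0, 0],
    [0, 0, 0],
  ],
)

```text
t: 17.4
tool_pos: [0.577, -0.368, 0.0177]
orientation: [0.123, 3.137, -0.004]
force: [0.4, -0.1, -0.1]
opening: 0.0697
gripper_force: 0.0
```

Emit:
play_rows(
  slide=[
    [0, 0, 0],
    [0, 0, 0],
    [0, 0, 0],
    [0, 0, 0],
    [0, 0, 0],
    [0, 0, 0],
    [0, 0, 0],
    [0, 0, 0],
  ],
  twist=[
    [0, 0, 0],
    [0, 0, 0],
    [0, 0, 0],
    [0, 0, 0],
    [0, 0, 0],
    [0, 0, 0],
    [0, 0, 0],
    [0, 0, 0],
  ],
  fingers=1,
  force=50,
)

```text
t: 18.2
tool_pos: [0.5765, -0.3677, 0.017]
orientation: [0.124, 3.138, -0.003]
force: [-0.9, -0.4, 0.8]
opening: 0.0332
gripper_force: 50.0
```

```bash
python3 - <<'E'
from h import *
st(); g=kit(0,.0355,.1); print(g)
path(([.576,-.3672,.09],176,4),(g,183.9,18,2))
E
```

```text
t 18.2 pos [ 0.5765 -0.3677  0.017 ] cmd [ 0.5761 -0.3677  0.0175] open 0.0332 gf 50.0 F [-0.9 -0.4  0.8] q [-0.64  0.51  1.4  -0.    1.22 -2.13]
[np.float64(0.5575854571813837), np.float64(0.022917791898663987), 0.1]
S [[0, 0, -0.049], [0, 0, -0.099], [0, 0, -0.099], [0, 0, -0.049], [0.005, 0.046, -0.001], [0.011, 0.091, -0.003], [0.009, 0.091, -0.002], [0.009, 0.092, -0.002]]
W [[0, 0, -0.001], [0, 0, -0.003], [0, 0, -0.003], [0, 0, -0.001], [0, 0, -0.004], [0, 0, -0.008], [0, 0, -0.007], [0, 0, -0.008]]
S [[0.009, 0.091, -0.003], [0.007, 0.092, -0.002], [0.007, 0.091, -0.003], [0.006, 0.092, -0.002], [0.005, 0.092, -0.003], [0.004, 0.092, -0.002], [0.004, 0.091, -0.002], [0.003, 0.092, -0.003]]
W [[0, 0, -0.008], [0, 0, -0.008], [0, 0, -0.008], [0, 0, -0.007], [0, 0, -0.008], [0, 0, -0.008], [0, 0, -0.008], [0, 0, -0.007]]
S [[0.002, 0.092, -0.002], [0.002, 0.092, -0.003], [0, 0.092, -0.002], [0, 0.092, -0.002], [-0.001, 0.091, -0.003], [0, 0.046, -0.001], [0, 0, 0], [0, 0, 0]]
W [[0, 0, -0.008], [0, 0, -0.008], [0, 0, -0.008], [0, 0, -0.007], [0, 0, -0.008], [0, 0, -0.004], [0, 0, 0], [0, 0, 0]]
```

Emit:
play_rows(
  slide=[
    [0, 0, -0.049],
    [0, 0, -0.099],
    [0, 0, -0.099],
    [0, 0, -0.049],
    [0.005, 0.046, -0.001],
    [0.011, 0.091, -0.003],
    [0.009, 0.091, -0.002],
    [0.009, 0.092, -0.002],
  ],
  twist=[
    [0, 0, -0.001],
    [0, 0, -0.003],
    [0, 0, -0.003],
    [0, 0, -0.001],
    [0, 0, -0.004],
    [0, 0, -0.008],
    [0, 0, -0.007],
    [0, 0, -0.008],
  ],
)

```text
t: 19.0
tool_pos: [0.5715, -0.285, 0.0908]
orientation: [-0.065, -3.139, 0.001]
force: [0.4, -0.1, -3.0]
opening: 0.0333
gripper_force: 50.0
```

Emit:
play_rows(
  slide=[
    [0.009, 0.091, -0.003],
    [0.007, 0.092, -0.002],
    [0.007, 0.091, -0.003],
    [0.006, 0.092, -0.002],
    [0.005, 0.092, -0.003],
    [0.004, 0.092, -0.002],
    [0.004, 0.091, -0.002],
    [0.003, 0.092, -0.003],
  ],
  twist=[
    [0, 0, -0.008],
    [0, 0, -0.008],
    [0, 0, -0.008],
    [0, 0, -0.007],
    [0, 0, -0.008],
    [0, 0, -0.008],
    [0, 0, -0.008],
    [0, 0, -0.007],
  ],
)

```text
t: 19.8
tool_pos: [0.5623, -0.1017, 0.0956]
orientation: [0.037, -3.14, 0.002]
force: [0.0, 0.0, -3.8]
opening: 0.0332
gripper_force: 50.0
```

Emit:
play_rows(
  slide=[
    [0.002, 0.092, -0.002],
    [0.002, 0.092, -0.003],
    [0, 0.092, -0.002],
    [0, 0.092, -0.002],
    [-0.001, 0.091, -0.003],
    [0, 0.046, -0.001],
    [0, 0, 0],
    [0, 0, 0],
  ],
  twist=[
    [0, 0, -0.008],
    [0, 0, -0.008],
    [0, 0, -0.008],
    [0, 0, -0.007],
    [0, 0, -0.008],
    [0, 0, -0.004],
    [0, 0, 0],
    [0, 0, 0],
  ],
)

```text
t: 20.6
tool_pos: [0.5574, 0.0221, 0.0997]
orientation: [0.108, -3.14, 0.004]
force: [0.8, -0.1, -3.4]
opening: 0.0335
gripper_force: 50.0
```

```bash
python3 - <<'E'
from h import *
for _ in range(4): cams.read_camera('side')
s=st(); c=cams.get_calibration('wrist'); M=c['world_from_camera']; im,_=cams.read_camera('wrist'); print(M[:3,3])
np.savez('pics/p2.npz',im=im,M=M)
w=lambda h:warp('',M,c['fx'],(c['cx'],c['cy']),.53,.020,h,75,.375,im)
a,b=w(.084),w(.035); cv2.imwrite('pics/p2v.png',np.hstack([a,b])[:,:,::-1])
E
```

```text
t 20.8 pos [0.5579 0.0215 0.1002] cmd [0.5575 0.0222 0.1016] open 0.0331 gf 50.0 F [-0.2  0.5 -2.5] q [-0.05  0.11  1.74 -0.    1.3  -1.69]
[0.47416759 0.01675481 0.26565084]
```

View pics/p2v.png

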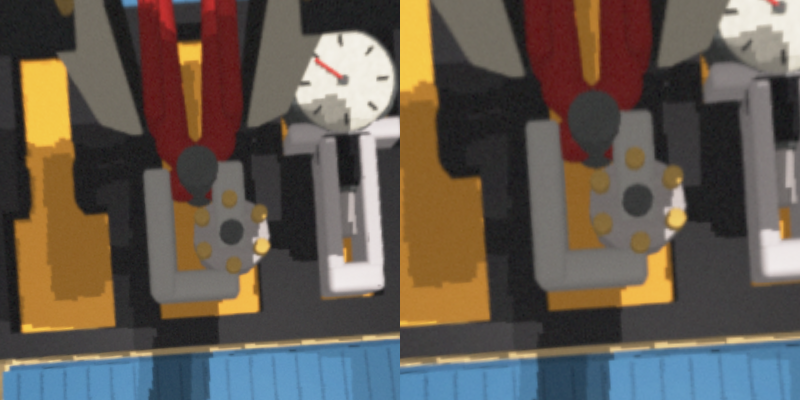

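Left half: the punch head's near end is at row 303. Right half: the pocket's near end is at row ~304 and its left edge at col 548. The punch is aligned to within 2 mm, so I'll nudge +1 mm in x and y and lower.

```bash
sed -i 's/OFF=np.array(.*/OFF=np.array([.0004,-.0005,-.0013])/' h.py; python3 - <<'E'
from h import *
path(([.5585,.0227,.1],184,3),([.5585,.0227,.055],184,5),([.5585,.0227,.046],184,5,3))
E
```

```text
S [[-0.001, 0.001, 0], [-0.001, 0.002, 0.001], [-0.001, 0.001, 0], [0, 0, 0.023], [0, 0, 0.045], [0, 0, 0.045], [0, 0, 0.045], [0, 0, 0.022]]
W [[0, 0, 0], [0, 0, -0.001], [0, 0, -0.001], [0, 0, 0], [0, 0, 0], [0, 0, 0], [0, 0, 0], [0, 0, 0]]
S [[0, 0, 0.005], [0, 0, 0.009], [0, 0, 0.009], [0, 0, 0.009], [0, 0, 0.004], [0, 0, 0], [0, 0, 0], [0, 0, 0]]
W [[0, 0, 0], [0, 0, 0], [0, 0, 0], [0, 0, 0], [0, 0, 0], [0, 0, 0], [0, 0, 0], [0, 0, 0]]
```

Emit:
play_rows(
  slide=[
    [-0.001, 0.001, 0],
    [-0.001, 0.002, 0.001],
    [-0.001, 0.001, 0],
    [0, 0, 0.023],
    [0, 0, 0.045],
    [0, 0, 0.045],
    [0, 0, 0.045],
    [0, 0, 0.022],
  ],
  twist=[
    [0, 0, 0],
    [0, 0, -0.001],
    [0, 0, -0.001],
    [0, 0, 0],
    [0, 0, 0],
    [0, 0, 0],
    [0, 0, 0],
    [0, 0, 0],
  ],
)

```text
t: 21.65
tool_pos: [0.5572, 0.0234, 0.0527]
orientation: [0.11, -3.137, 0.003]
force: [0.4, 0.7, -2.2]
opening: 0.0333
gripper_force: 50.0
```

Emit:
play_rows(
  slide=[
    [0, 0, 0.005],
    [0, 0, 0.009],
    [0, 0, 0.009],
    [0, 0, 0.009],
    [0, 0, 0.004],
    [0, 0, 0],
    [0, 0, 0],
    [0, 0, 0],
  ],
  twist=[
    [0, 0, 0],
    [0, 0, 0],
    [0, 0, 0],
    [0, 0, 0],
    [0, 0, 0],
    [0, 0, 0],
    [0, 0, 0],
    [0, 0, 0],
  ],
)

```text
t: 22.45
tool_pos: [0.5591, 0.0231, 0.0465]
orientation: [-0.11, 3.138, -0.004]
force: [0.3, -2.8, -1.0]
opening: 0.0332
gripper_force: 50.0
```

```bash
python3 -c "
from h import *
cams.read_camera('side'); st()"
```

```text
t 22.5 pos [0.559  0.0232 0.0465] cmd [0.5582 0.0233 0.0473] open 0.0331 gf 50.0 F [ 0.1 -2.  -0.4] q [-0.05  0.17  1.77 -0.    1.2  -1.69]
```

Emit:
play_rows(
  slide=[
    [0, -0.001, 0.005],
    [0, -0.001, 0.007],
    [0, 0, 0.007],
    [0, 0, 0.007],
    [0, 0, 0.007],
    [0, 0, 0.006],
    [0, 0, 0.003],
    [0, 0, 0],
  ],
  twist=[
    [0, 0, 0],
    [0, 0, 0],
    [0, 0, 0],
    [0, 0, 0],
    [0, 0, 0],
    [0, 0, 0],
    [0, 0, 0],
    [0, 0, 0],
  ],
  force=60,
)

```text
t: 23.3
tool_pos: [0.5591, 0.0229, 0.0378]
orientation: [-0.11, 3.139, -0.004]
force: [-10.3, -0.3, 22.4]
opening: 0.0329
gripper_force: 60.0
```

Emit:
play_rows(
  slide=[
    [0, 0, 0],
    [0, 0, 0],
    [0, 0, 0],
    [0, 0, 0],
    [0, 0, 0],
    [0, 0, 0],
    [0, 0, 0],
    [0, 0, 0],
  ],
  twist=[
    [0, 0, 0],
    [0, 0, 0],
    [0, 0, 0],
    [0, 0, 0],
    [0, 0, 0],
    [0, 0, 0],
    [0, 0, 0],
    [0, 0, 0],
  ],
  fingers=-0.2,
)

```text
t: 24.1
tool_pos: [0.5585, 0.023, 0.0354]
orientation: [-0.11, 3.139, -0.003]
force: [0.2, -1.1, 1.1]
opening: 0.0559
gripper_force: 0.5
```

Emit:
play_rows(
  slide=[
    [0, 0, -0.02],
    [0, 0, -0.04],
    [0, 0, -0.06],
    [0, 0, -0.06],
    [0, 0, -0.04],
    [0, 0, -0.02],
    [0, 0, 0],
    [0, 0, 0],
  ],
  twist=[
    [0, 0, 0],
    [0, 0, 0],
    [0, 0, 0],
    [0, 0, 0],
    [0, 0, 0],
    [0, 0, 0],
    [0, 0, 0],
    [0, 0, 0],
  ],
)

```text
t: 24.9
tool_pos: [0.5584, 0.0229, 0.0953]
orientation: [-0.11, 3.139, -0.003]
force: [-0.0, -0.2, -0.6]
opening: 0.0558
gripper_force: 0.0
```

```bash
cat >> h.py <<'E'
def heights(f,cy):
    """heights above table along the pocket at kit y=cy (in kit frame), columns 20 mm"""
    im,P,ok=cloud(f); q=P[ok]; d=q[:,:2]-K; kx=d[:,0]*np.cos(A)+d[:,1]*np.sin(A); ky=-d[:,0]*np.sin(A)+d[:,1]*np.cos(A)
    for lo in range(-70,70,20):
        k=q[(kx*1e3>lo)&(kx*1e3<lo+20)&(abs(ky-cy)<.011)][:,2]*1e3; print(f,lo,len(k),np.percentile(k,[20,50,80]).round(1) if len(k) else '')
def adjcmd(dx,dy,dz):
    a=json.load(open('cmd.json')); a[0]=[a[0][0]+dx,a[0][1]+dy,a[0][2]+dz]; json.dump(a,open('cmd.json','w'))
E
python3 - <<'E'
from h import *
adjcmd(0,-.0005,.0495); cams.read_camera('side'); st(); snap('side','side2'); snap('scene','scene2')
heights('side2',.0355); heights('scene2',.0355)
E
```

```text
t 24.95 pos [0.5581 0.0229 0.0949] cmd [0.5582 0.0228 0.0968] open 0.0557 gf 0.0 F [ 0.1 -0.6  0.1] q [-0.05  0.11  1.74 -0.    1.29 -1.69]
side2 -70 42 [33.4 39.2 42.3]
side2 -50 98 [ 44.6 317.6 360. ]
side2 -30 120 [ 44.2 199.6 514.7]
side2 -10 86 [ 38.8 517.9 519.5]
side2 10 70 [ 37.5 513.4 517.8]
side2 30 60 [ 38.7 491.3 506.6]
side2 50 33 [33.5 38.2 41.4]
scene2 -70 28 [34.9 38.3 40.3]
scene2 -50 22 [35.8 39.  42.9]
scene2 -30 73 [ 36.9  44.6 228.6]
scene2 -10 101 [ 37.8 224.4 517.9]
scene2 10 229 [197.  237.6 512. ]
scene2 30 645 [304.6 389.5 476.3]
scene2 50 43 [23.  36.  39.4]
```

```bash
python3 - <<'E'
from h import *
path(([.411,.379,.13],185,14,2))
heights('side2',-.0355)
E
```

```text
S [[0.019, 0.056, -0.005], [0.037, 0.113, -0.011], [0.038, 0.113, -0.011], [0.037, 0.113, -0.01], [0.037, 0.112, -0.011], [0.037, 0.113, -0.011], [0.037, 0.113, -0.01], [0.036, 0.113, -0.011]]
W [[0, 0, -0.001], [0, 0, -0.001], [0, 0, -0.001], [0, 0, -0.001], [0, 0, -0.002], [0, 0, -0.001], [0, 0, -0.001], [0, 0, -0.001]]
S [[0.037, 0.113, -0.011], [0.036, 0.113, -0.01], [0.037, 0.114, -0.011], [0.036, 0.113, -0.011], [0.035, 0.113, -0.01], [0.018, 0.057, -0.006], [0, 0, 0], [0, 0, 0]]
W [[0, 0, -0.002], [0, 0, -0.001], [0, 0, -0.001], [0, 0, -0.002], [0, 0, -0.001], [0, 0, 0], [0, 0, 0], [0, 0, 0]]
side2 -70 48 [35.7 42.6 46.7]
side2 -50 148 [ 44.9 463.5 491.5]
side2 -30 364 [224.5 468.7 501.3]
side2 -10 420 [225.4 466.3 503.1]
side2 10 376 [224.3 465.9 499.8]
side2 30 180 [ 49.4 466.1 488.5]
side2 50 43 [29.6 41.7 46.1]
```

Emit:
play_rows(
  slide=[
    [0.019, 0.056, -0.005],
    [0.037, 0.113, -0.011],
    [0.038, 0.113, -0.011],
    [0.037, 0.113, -0.01],
    [0.037, 0.112, -0.011],
    [0.037, 0.113, -0.011],
    [0.037, 0.113, -0.01],
    [0.036, 0.113, -0.011],
  ],
  twist=[
    [0, 0, -0.001],
    [0, 0, -0.001],
    [0, 0, -0.001],
    [0, 0, -0.001],
    [0, 0, -0.002],
    [0, 0, -0.001],
    [0, 0, -0.001],
    [0, 0, -0.001],
  ],
)

```text
t: 25.85
tool_pos: [0.4721, 0.2305, 0.1149]
orientation: [0.125, -3.139, 0.003]
force: [0.1, -0.3, -0.8]
opening: 0.0556
gripper_force: 0.0
```

Emit:
play_rows(
  slide=[
    [0.037, 0.113, -0.011],
    [0.036, 0.113, -0.01],
    [0.037, 0.114, -0.011],
    [0.036, 0.113, -0.011],
    [0.035, 0.113, -0.01],
    [0.018, 0.057, -0.006],
    [0, 0, 0],
    [0, 0, 0],
  ],
  twist=[
    [0, 0, -0.002],
    [0, 0, -0.001],
    [0, 0, -0.001],
    [0, 0, -0.002],
    [0, 0, -0.001],
    [0, 0, 0],
    [0, 0, 0],
    [0, 0, 0],
  ],
)

```text
t: 26.65
tool_pos: [0.4109, 0.3793, 0.1291]
orientation: [-0.138, 3.138, -0.005]
force: [1.1, -0.3, 0.2]
opening: 0.0561
gripper_force: 0.0
```

```bash
python3 - <<'E'
from h import *
for _ in range(5): cams.read_camera('side')
s=st(); snap('side','side3'); heights('side3',.0355); heights('side3',-.0355)
o=wrist('q1',.411,.379,.018,half=100); M=cams.get_calibration('wrist')['world_from_camera']; print('cam',M[:3,3])
H=hsv(o); h,sa,v=[H[...,i].astype(int) for i in range(3)]
bl=(h>103)&(h<128)&(sa>130)&(v>40); gr=(sa<45)&(v>60)
for nm,m in(('blue',bl),('grey',gr)):
    m=cv2.morphologyEx(m.astype(np.uint8),cv2.MORPH_OPEN,np.ones((3,3))); r=np.nonzero(m[:,80:320].any(1))[0]; print(nm,'x range',511-r.min()*.5,511-r.max()*.5)
    for row in range(0,400,16):
        c=np.nonzero(m[row,80:320])[0]+80
        if len(c): print('x',round(511-row*.5,1),'y',round(479-c.min()*.5,1),round(479-c.max()*.5,1))
E
```

```text
t 26.9 pos [0.4116 0.3788 0.1293] cmd [0.4107 0.3796 0.1314] open 0.056 gf 0.0 F [-0.2  0.9  0.2] q [ 0.65  0.08  1.71 -0.    1.36 -1.  ]
side3 -70 45 [33.6 38.7 41.3]
side3 -50 38 [38.8 42.2 45.4]
side3 -30 38 [35.8 42.8 46.3]
side3 -10 41 [34.2 38.1 42.1]
side3 10 36 [34.5 39.5 43.9]
side3 30 32 [33.3 39.2 44.4]
side3 50 33 [32.3 36.1 42. ]
side3 -70 50 [34.8 41.6 46.5]
side3 -50 43 [36.9 44.9 47.4]
side3 -30 38 [37.7 42.8 45.7]
side3 -10 45 [43.  46.1 48.2]
side3 10 45 [43.  44.4 47. ]
side3 30 41 [44.4 45.7 47. ]
side3 50 45 [31.2 42.  46. ]
cam [0.32783536 0.37288017 0.29481621]
blue x range 474.5 399.0
x 471.0 y 398.5 373.5
x 463.0 y 398.0 372.5
x 455.0 y 397.5 371.5
x 447.0 y 397.0 371.0
x 439.0 y 395.5 370.0
x 431.0 y 395.0 369.0
x 423.0 y 394.0 367.5
x 415.0 y 393.0 367.0
x 407.0 y 392.5 366.5
x 399.0 y 390.5 389.5
grey x range 511.0 340.0
x 511.0 y 319.5 319.5
x 503.0 y 321.5 319.5
x 495.0 y 324.0 319.5
x 487.0 y 326.0 319.5
x 479.0 y 328.5 319.5
x 471.0 y 330.5 319.5
x 463.0 y 439.0 321.0
x 455.0 y 439.0 434.5
x 407.0 y 383.0 375.5
x 399.0 y 388.0 368.0
x 391.0 y 402.0 363.5
x 383.0 y 401.5 363.0
x 375.0 y 400.5 362.0
x 367.0 y 399.5 361.0
x 359.0 y 381.0 360.0
x 351.0 y 380.0 359.5
x 343.0 y 379.0 359.5
```

The pliers measure 26 mm wide, origin about (0.4066, 0.3795), yaw 185.9°. I'll grip 3 mm back from the origin.

```bash
python3 - <<'E'
from h import *
path(([.4096,.3798,.016],185.9,13,3))
E
```

```text
S [[0, 0, 0.019], [0.001, 0, 0.038], [0, 0.001, 0.038], [0.001, 0, 0.038], [0, 0, 0.038], [0.001, 0.001, 0.038], [0, 0, 0.038], [0.001, 0, 0.038]]
W [[0, 0, -0.001], [0, 0, -0.001], [0, 0, -0.001], [0, 0, -0.002], [0, 0, -0.001], [0, 0, -0.001], [0, 0, -0.001], [0, 0, -0.002]]
S [[0, 0, 0.038], [0.001, 0.001, 0.038], [0, 0, 0.038], [0.001, 0, 0.038], [0, 0, 0.019], [0, 0, 0], [0, 0, 0], [0, 0, 0]]
W [[0, 0, -0.001], [0, 0, -0.001], [0, 0, -0.002], [0, 0, -0.001], [0, 0, 0], [0, 0, 0], [0, 0, 0], [0, 0, 0]]
```

Emit:
play_rows(
  slide=[
    [0, 0, 0.019],
    [0.001, 0, 0.038],
    [0, 0.001, 0.038],
    [0.001, 0, 0.038],
    [0, 0, 0.038],
    [0.001, 0.001, 0.038],
    [0, 0, 0.038],
    [0.001, 0, 0.038],
  ],
  twist=[
    [0, 0, -0.001],
    [0, 0, -0.001],
    [0, 0, -0.001],
    [0, 0, -0.002],
    [0, 0, -0.001],
    [0, 0, -0.001],
    [0, 0, -0.001],
    [0, 0, -0.002],
  ],
)

```text
t: 27.8
tool_pos: [0.4101, 0.3801, 0.0573]
orientation: [-0.153, 3.137, -0.004]
force: [-0.4, 0.3, 0.2]
opening: 0.0564
gripper_force: 0.0
```

Emit:
play_rows(
  slide=[
    [0, 0, 0.038],
    [0.001, 0.001, 0.038],
    [0, 0, 0.038],
    [0.001, 0, 0.038],
    [0, 0, 0.019],
    [0, 0, 0],
    [0, 0, 0],
    [0, 0, 0],
  ],
  twist=[
    [0, 0, -0.001],
    [0, 0, -0.001],
    [0, 0, -0.002],
    [0, 0, -0.001],
    [0, 0, 0],
    [0, 0, 0],
    [0, 0, 0],
    [0, 0, 0],
  ],
)

```text
t: 28.6
tool_pos: [0.41, 0.3805, 0.016]
orientation: [-0.161, 3.136, -0.003]
force: [0.4, -0.2, -0.5]
opening: 0.0558
gripper_force: 0.0
```

Emit:
play_rows(
  slide=[
    [0, 0, 0],
    [0, 0, 0],
    [0, 0, 0],
    [0, 0, 0],
    [0, 0, 0],
    [0, 0, 0],
    [0, 0, 0],
    [0, 0, 0],
  ],
  twist=[
    [0, 0, 0],
    [0, 0, 0],
    [0, 0, 0],
    [0, 0, 0],
    [0, 0, 0],
    [0, 0, 0],
    [0, 0, 0],
    [0, 0, 0],
  ],
  fingers=1,
  force=50,
)

```text
t: 29.4
tool_pos: [0.4097, 0.3801, 0.0156]
orientation: [-0.161, 3.137, -0.004]
force: [0.6, -2.0, 2.2]
opening: 0.0272
gripper_force: 50.0
```

```bash
python3 - <<'E'
from h import *
st(); g=kit(.003,-.1065,.1); print(g)
path(([.4096,.3798,.1],185.9,4),(g,183.9,18,2))
E
```

```text
t 29.4 pos [0.4097 0.3801 0.0156] cmd [0.4092 0.3802 0.0174] open 0.0272 gf 50.0 F [ 0.6 -2.   2.2] q [ 0.66  0.22  1.78 -0.    1.14 -1.01]
[np.float64(0.5702366812923558), np.float64(-0.11854932982399621), 0.1]
S [[0, 0, -0.056], [0, 0, -0.112], [0, 0, -0.112], [0, 0, -0.056], [-0.013, -0.06, 0], [-0.026, -0.121, 0], [-0.026, -0.12, 0], [-0.026, -0.12, 0]]
W [[0, 0, 0], [0, 0, 0], [0, 0, 0], [0, 0, 0], [0, 0, 0.001], [0, 0, 0.002], [0, 0, 0.002], [0, 0, 0.002]]
S [[-0.026, -0.121, 0], [-0.027, -0.12, 0], [-0.027, -0.12, 0.001], [-0.027, -0.12, 0], [-0.028, -0.12, 0], [-0.027, -0.12, 0], [-0.028, -0.12, 0], [-0.028, -0.12, 0]]
W [[0, 0, 0.002], [0, 0, 0.002], [0, 0, 0.002], [0, 0, 0.002], [0, 0, 0.001], [0, 0, 0.002], [0, 0, 0.002], [0, 0, 0.002]]
S [[-0.029, -0.12, 0], [-0.029, -0.12, 0], [-0.028, -0.12, 0], [-0.03, -0.119, 0], [-0.029, -0.12, 0], [-0.015, -0.06, 0], [0, 0, 0], [0, 0, 0]]
W [[0, 0, 0.002], [0, 0, 0.002], [0, 0, 0.002], [0, 0, 0.002], [0, 0, 0.002], [0, 0, 0.001], [0, 0, 0], [0, 0, 0]]
```

Emit:
play_rows(
  slide=[
    [0, 0, -0.056],
    [0, 0, -0.112],
    [0, 0, -0.112],
    [0, 0, -0.056],
    [-0.013, -0.06, 0],
    [-0.026, -0.121, 0],
    [-0.026, -0.12, 0],
    [-0.026, -0.12, 0],
  ],
  twist=[
    [0, 0, 0],
    [0, 0, 0],
    [0, 0, 0],
    [0, 0, 0],
    [0, 0, 0.001],
    [0, 0, 0.002],
    [0, 0, 0.002],
    [0, 0, 0.002],
  ],
)

```text
t: 30.2
tool_pos: [0.442, 0.2757, 0.0981]
orientation: [0.15, -3.137, 0.005]
force: [0.4, 0.6, -2.9]
opening: 0.0271
gripper_force: 50.0
```

Emit:
play_rows(
  slide=[
    [-0.026, -0.121, 0],
    [-0.027, -0.12, 0],
    [-0.027, -0.12, 0.001],
    [-0.027, -0.12, 0],
    [-0.028, -0.12, 0],
    [-0.027, -0.12, 0],
    [-0.028, -0.12, 0],
    [-0.028, -0.12, 0],
  ],
  twist=[
    [0, 0, 0.002],
    [0, 0, 0.002],
    [0, 0, 0.002],
    [0, 0, 0.002],
    [0, 0, 0.001],
    [0, 0, 0.002],
    [0, 0, 0.002],
    [0, 0, 0.002],
  ],
)

```text
t: 31.0
tool_pos: [0.5171, 0.0414, 0.0984]
orientation: [0.124, -3.138, 0.003]
force: [-0.1, 0.5, -2.3]
opening: 0.0276
gripper_force: 50.0
```

Emit:
play_rows(
  slide=[
    [-0.029, -0.12, 0],
    [-0.029, -0.12, 0],
    [-0.028, -0.12, 0],
    [-0.03, -0.119, 0],
    [-0.029, -0.12, 0],
    [-0.015, -0.06, 0],
    [0, 0, 0],
    [0, 0, 0],
  ],
  twist=[
    [0, 0, 0.002],
    [0, 0, 0.002],
    [0, 0, 0.002],
    [0, 0, 0.002],
    [0, 0, 0.002],
    [0, 0, 0.001],
    [0, 0, 0],
    [0, 0, 0],
  ],
)

```text
t: 31.8
tool_pos: [0.5693, -0.1175, 0.0994]
orientation: [0.105, -3.139, 0.002]
force: [-0.6, 0.3, -2.9]
opening: 0.0272
gripper_force: 50.0
```

```bash
python3 - <<'E'
from h import *
for _ in range(4): cams.read_camera('side')
s=st(); c=cams.get_calibration('wrist'); M=c['world_from_camera']; im,_=cams.read_camera('wrist'); print(M[:3,3])
np.savez('pics/q2.npz',im=im,M=M)
cx,cy,half,res=.535,-.120,60,.3
w=lambda h:warp('',M,c['fx'],(c['cx'],c['cy']),cx,cy,h,half,res,im)
a,b=w(.084),w(.035); 
def runs(x):
    d=np.diff(np.r_[0,x.astype(int),0]); return [(int(i),int(j)-1) for i,j in zip(np.nonzero(d==1)[0],np.nonzero(d==-1)[0]) if j-i>6]
Y=lambda c_: round((cy*1e3+half-c_*res),1); 
for nm,o in(('obj .084',a),('pocket .035',b)):
    H=hsv(o); h,sa,v=[H[...,i].astype(int) for i in range(3)]
    org=(h>8)&(h<28)&(sa>140)&(v>60); gr=(sa<60)&(v>60)
    print(nm)
    for row in range(150,400,14):
        print(round(cx*1e3+half-row*res,1),'orange',[(Y(p),Y(q)) for p,q in runs(org[row])],'grey',[(Y(p),Y(q)) for p,q in runs(gr[row])] if nm[0]=='o' else '')
cv2.imwrite('pics/q2v.png',np.hstack([a,b])[:,:,::-1])
E
```

```text
t 32.0 pos [ 0.57   -0.1168  0.1002] cmd [ 0.5699 -0.1181  0.1014] open 0.0272 gf 50.0 F [-0.2 -0.  -3. ] q [-0.29  0.17  1.67 -0.    1.3  -1.93]
[ 0.48629324 -0.12172948  0.26565985]
obj .084
550.0 orange [] grey [(-65.1, -75.0), (-89.1, -106.2), (-119.7, -133.5)]
545.8 orange [] grey [(-65.4, -75.3), (-89.4, -106.8), (-119.7, -133.8)]
541.6 orange [] grey [(-65.7, -75.3), (-89.7, -106.8), (-120.6, -134.1)]
537.4 orange [(-107.4, -120.3)] grey [(-65.4, -75.6), (-90.0, -106.8), (-120.9, -134.4)]
533.2 orange [(-108.0, -120.6)] grey [(-60.0, -75.9), (-90.3, -107.1), (-121.2, -134.7)]
529.0 orange [(-108.3, -111.0)] grey [(-60.0, -75.9), (-92.1, -107.4), (-111.6, -120.3), (-121.5, -135.0)]
524.8 orange [(-99.6, -111.0)] grey [(-60.0, -76.5), (-111.6, -120.6), (-121.5, -135.3)]
520.6 orange [(-99.9, -111.3)] grey [(-60.0, -77.1), (-111.9, -120.9), (-121.8, -135.9), (-137.4, -139.5), (-140.1, -148.8)]
516.4 orange [(-64.5, -66.9), (-100.5, -111.0), (-120.0, -121.8)] grey [(-60.0, -63.6), (-67.8, -77.4), (-111.9, -116.1), (-123.3, -149.1)]
512.2 orange [(-65.1, -67.5), (-117.3, -120.0)] g
[... 420 characters left out ...]
 grey [(-60.0, -62.7), (-63.6, -81.3), (-115.2, -136.5)]
482.8 orange [] grey [(-60.0, -75.6), (-110.7, -114.9)]
478.6 orange [] grey []
pocket .035
550.0 orange [(-103.8, -120.0)] grey 
545.8 orange [(-104.1, -120.3)] grey 
541.6 orange [(-104.4, -108.6)] grey 
537.4 orange [(-102.9, -107.7)] grey 
533.2 orange [(-93.6, -108.0)] grey 
529.0 orange [(-94.2, -108.3)] grey 
524.8 orange [(-94.5, -108.3)] grey 
520.6 orange [(-119.4, -121.5)] grey 
516.4 orange [] grey 
512.2 orange [] grey 
508.0 orange [] grey 
503.8 orange [(-113.1, -137.7)] grey 
499.6 orange [(-113.1, -121.8)] grey 
495.4 orange [] grey 
491.2 orange [] grey 
487.0 orange [] grey 
482.8 orange [] grey 
478.6 orange [] grey
```

View pics/q2v.png

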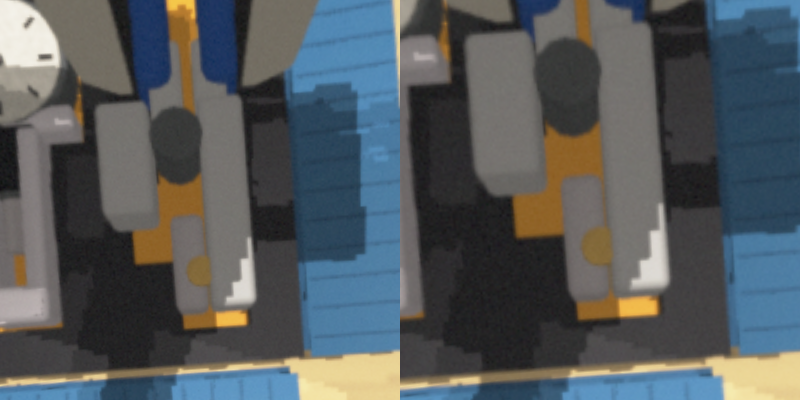

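Left half: the pliers' jaw end is at row 310 and the bump end at row 230. Right half: the pocket ends are at rows 317 and 237, so x agrees within 1 mm. In y the pliers need about -1.5 mm. Adjust and lower.

```bash
python3 - <<'E'
from h import *
path(([.5703,-.1201,.1],184,3),([.5703,-.1201,.055],184,5),([.5703,-.1201,.046],184,5,3))
E
```

```text
S [[0, -0.002, 0], [0, -0.003, 0], [0, -0.001, 0], [0, 0, 0.023], [0, 0, 0.045], [0, 0, 0.045], [0, 0, 0.045], [0, 0, 0.022]]
W [[0, 0, 0], [0, 0, -0.001], [0, 0, -0.001], [0, 0, 0], [0, 0, 0], [0, 0, 0], [0, 0, 0], [0, 0, 0]]
S [[0, 0, 0.005], [0, 0, 0.009], [0, 0, 0.009], [0, 0, 0.009], [0, 0, 0.004], [0, 0, 0], [0, 0, 0], [0, 0, 0]]
W [[0, 0, 0], [0, 0, 0], [0, 0, 0], [0, 0, 0], [0, 0, 0], [0, 0, 0], [0, 0, 0], [0, 0, 0]]
```

Emit:
play_rows(
  slide=[
    [0, -0.002, 0],
    [0, -0.003, 0],
    [0, -0.001, 0],
    [0, 0, 0.023],
    [0, 0, 0.045],
    [0, 0, 0.045],
    [0, 0, 0.045],
    [0, 0, 0.022],
  ],
  twist=[
    [0, 0, 0],
    [0, 0, -0.001],
    [0, 0, -0.001],
    [0, 0, 0],
    [0, 0, 0],
    [0, 0, 0],
    [0, 0, 0],
    [0, 0, 0],
  ],
)

```text
t: 32.85
tool_pos: [0.5691, -0.1191, 0.053]
orientation: [0.11, -3.137, 0.002]
force: [0.1, 0.1, -3.7]
opening: 0.0272
gripper_force: 50.0
```

Emit:
play_rows(
  slide=[
    [0, 0, 0.005],
    [0, 0, 0.009],
    [0, 0, 0.009],
    [0, 0, 0.009],
    [0, 0, 0.004],
    [0, 0, 0],
    [0, 0, 0],
    [0, 0, 0],
  ],
  twist=[
    [0, 0, 0],
    [0, 0, 0],
    [0, 0, 0],
    [0, 0, 0],
    [0, 0, 0],
    [0, 0, 0],
    [0, 0, 0],
    [0, 0, 0],
  ],
)

```text
t: 33.65
tool_pos: [0.5706, -0.1195, 0.0466]
orientation: [-0.11, 3.139, -0.004]
force: [0.6, 1.5, -2.5]
opening: 0.0276
gripper_force: 50.0
```

```bash
python3 -c "
from h import *
cams.read_camera('side'); st()"
```

```text
t 33.7 pos [ 0.5706 -0.1195  0.0466] cmd [ 0.57   -0.1196  0.0474] open 0.0275 gf 50.0 F [ 0.2  1.  -3. ] q [-0.29  0.23  1.7  -0.    1.21 -1.93]
```

Entered the pocket freely. Press, release, rise.

Emit:
play_rows(
  slide=[
    [0, 0.001, 0.005],
    [0, 0, 0.007],
    [0, 0, 0.007],
    [0, 0, 0.007],
    [0, 0, 0.007],
    [0, 0, 0.006],
    [0, 0, 0.003],
    [0, 0, 0],
  ],
  twist=[
    [0, 0, 0],
    [0, 0, 0],
    [0, 0, 0],
    [0, 0, 0],
    [0, 0, 0],
    [0, 0, 0],
    [0, 0, 0],
    [0, 0, 0],
  ],
  force=60,
)

```text
t: 34.5
tool_pos: [0.5707, -0.1192, 0.0365]
orientation: [-0.11, 3.139, -0.003]
force: [-1.7, 3.5, 7.0]
opening: 0.0272
gripper_force: 60.0
```

Emit:
play_rows(
  slide=[
    [0, 0, 0],
    [0, 0, 0],
    [0, 0, 0],
    [0, 0, 0],
    [0, 0, 0],
    [0, 0, 0],
    [0, 0, 0],
    [0, 0, 0],
  ],
  twist=[
    [0, 0, 0],
    [0, 0, 0],
    [0, 0, 0],
    [0, 0, 0],
    [0, 0, 0],
    [0, 0, 0],
    [0, 0, 0],
    [0, 0, 0],
  ],
  fingers=-0.1,
)

```text
t: 35.3
tool_pos: [0.5705, -0.1193, 0.0359]
orientation: [-0.11, 3.139, -0.003]
force: [0.3, 0.6, 0.6]
opening: 0.0514
gripper_force: 0.0
```

Emit:
play_rows(
  slide=[
    [0, 0, -0.02],
    [0, 0, -0.04],
    [0, 0, -0.06],
    [0, 0, -0.06],
    [0, 0, -0.04],
    [0, 0, -0.02],
    [0, 0, 0],
    [0, 0, 0],
  ],
  twist=[
    [0, 0, 0],
    [0, 0, 0],
    [0, 0, 0],
    [0, 0, 0],
    [0, 0, 0],
    [0, 0, 0],
    [0, 0, 0],
    [0, 0, 0],
  ],
)

```text
t: 36.1
tool_pos: [0.5702, -0.1191, 0.0956]
orientation: [-0.11, 3.139, -0.003]
force: [-0.4, 0.3, -0.3]
opening: 0.0509
gripper_force: 0.0
```

I'll firm up and verify each tool by pressing on its top at the origin with nearly shut fingers.

```bash
python3 - <<'E'
from h import *
adjcmd(0,.0003,.0495); st()
pl=[.5700,-.1193]; ga=[.561,-.0482]; pu=[.558,.0228]
path((pl+[.085],184,6,2),(pl+[.048],184,4),(pl+[.0435],184,3,1))
print('---'); path((pl+[.085],184,4,0),(ga+[.085],184,4),)
path((ga+[.048],184,4),(ga+[.0435],184,3,1))
print('---');path((ga+[.085],184,4,0),(pu+[.085],184,4),)
path((pu+[.048],184,4),(pu+[.0435],184,3,1))
E
```

```text
t 36.1 pos [ 0.5702 -0.1191  0.0956] cmd [ 0.57   -0.1193  0.0969] open 0.0509 gf 0.0 F [-0.4  0.3 -0.3] q [-0.29  0.17  1.67 -0.    1.3  -1.93]
S [[0, 0, 0.004], [0, 0.001, 0.009], [0.001, 0, 0.008], [0, 0, 0.009], [0, 0.001, 0.008], [0.001, 0, 0.004], [0, 0, 0], [0, 0, 0]]
W [[0, 0, 0], [0, 0, 0], [0, 0, 0], [0, 0, 0], [0, 0, 0], [0, 0, 0], [0, 0, 0], [0, 0, 0]]
S [[0, 0, 0.025], [0, 0, 0.049], [0, 0, 0.05], [0, 0, 0.024], [0, 0, 0.005], [0, 0, 0.009], [0, 0, 0.004], [0, 0, 0]]
W [[0, 0, 0], [0, 0, 0], [0, 0, 0], [0, 0, 0], [0, 0, 0], [0, 0, 0], [0, 0, 0], [0, 0, 0]]
---
S [[0, 0, -0.028], [0, 0, -0.055], [0, 0, -0.055], [0, 0, -0.028], [0.003, 0.048, 0], [0.005, 0.095, 0], [0.005, 0.096, 0], [0.003, 0.047, 0]]
W [[0, 0, 0], [0, 0, 0], [0, 0, 0], [0, 0, 0], [0, 0, 0], [0, 0, 0], [0, 0, 0], [0, 0, 0]]
S [[0, 0, 0.025], [0, 0, 0.049], [0, 0, 0.05], [0, 0, 0.024], [0, 0, 0.005], [0, 0, 0.009], [0, 0, 0.004], [0, 0, 0]]
W [[0, 0, 0], [0, 0, 0], [0, 0, 0], [0, 0, 0], [0, 0, 0], [0, 0, 0], [0, 0, 0], [0, 0, 0]]
---
S [[0, 0, -0.028], [0, 0, -0.055], [0, 0, -0.055], [0, 0, -0.028], [-0.001, 0.047, 0], [-0.003, 0.095, 0], [-0.003, 0.095, 0], [-0.001, 0.047, 0]]
W [[0, 0, 0], [0, 0, 0], [0, 0, 0], [0, 0, 0], [0, 0, 0], [0, 0, 0], [0, 0, 0], [0, 0, 0]]
S [[0, 0, 0.025], [0, 0, 0.049], [0, 0, 0.049], [0, 0.001, 0.025], [0, 0, 0.005], [0, 0, 0.009], [0, 0, 0.004], [0, 0, 0]]
W [[0, 0, 0], [0, 0, 0], [0, 0, 0], [0, 0, 0], [0, 0, 0], [0, 0, 0], [0, 0, 0], [0, 0, 0]]
```

Emit:
play_rows(
  slide=[
    [0, 0, 0.004],
    [0, 0.001, 0.009],
    [0.001, 0, 0.008],
    [0, 0, 0.009],
    [0, 0.001, 0.008],
    [0.001, 0, 0.004],
    [0, 0, 0],
    [0, 0, 0],
  ],
  twist=[
    [0, 0, 0],
    [0, 0, 0],
    [0, 0, 0],
    [0, 0, 0],
    [0, 0, 0],
    [0, 0, 0],
    [0, 0, 0],
    [0, 0, 0],
  ],
  fingers=0.7,
)

```text
t: 36.9
tool_pos: [0.5699, -0.1187, 0.0855]
orientation: [-0.11, 3.139, -0.004]
force: [0.4, 0.2, -0.2]
opening: 0.0141
gripper_force: 0.0
```

Emit:
play_rows(
  slide=[
    [0, 0, 0.025],
    [0, 0, 0.049],
    [0, 0, 0.05],
    [0, 0, 0.024],
    [0, 0, 0.005],
    [0, 0, 0.009],
    [0, 0, 0.004],
    [0, 0, 0],
  ],
  twist=[
    [0, 0, 0],
    [0, 0, 0],
    [0, 0, 0],
    [0, 0, 0],
    [0, 0, 0],
    [0, 0, 0],
    [0, 0, 0],
    [0, 0, 0],
  ],
)

```text
t: 37.7
tool_pos: [0.5695, -0.1187, 0.0453]
orientation: [0.11, -3.139, 0.003]
force: [-10.3, 1.7, 15.7]
opening: 0.014
gripper_force: 7.5
```

Emit:
play_rows(
  slide=[
    [0, 0, -0.028],
    [0, 0, -0.055],
    [0, 0, -0.055],
    [0, 0, -0.028],
    [0.003, 0.048, 0],
    [0.005, 0.095, 0],
    [0.005, 0.096, 0],
    [0.003, 0.047, 0],
  ],
  twist=[
    [0, 0, 0],
    [0, 0, 0],
    [0, 0, 0],
    [0, 0, 0],
    [0, 0, 0],
    [0, 0, 0],
    [0, 0, 0],
    [0, 0, 0],
  ],
)

```text
t: 38.5
tool_pos: [0.5601, -0.0454, 0.0847]
orientation: [0.112, -3.139, 0.002]
force: [0.1, 0.3, -0.7]
opening: 0.0141
gripper_force: 0.0
```

Emit:
play_rows(
  slide=[
    [0, 0, 0.025],
    [0, 0, 0.049],
    [0, 0, 0.05],
    [0, 0, 0.024],
    [0, 0, 0.005],
    [0, 0, 0.009],
    [0, 0, 0.004],
    [0, 0, 0],
  ],
  twist=[
    [0, 0, 0],
    [0, 0, 0],
    [0, 0, 0],
    [0, 0, 0],
    [0, 0, 0],
    [0, 0, 0],
    [0, 0, 0],
    [0, 0, 0],
  ],
)

```text
t: 39.3
tool_pos: [0.5605, -0.0483, 0.0452]
orientation: [0.109, -3.139, 0.004]
force: [-10.9, 0.0, 17.6]
opening: 0.0139
gripper_force: 8.8
```

Emit:
play_rows(
  slide=[
    [0, 0, -0.028],
    [0, 0, -0.055],
    [0, 0, -0.055],
    [0, 0, -0.028],
    [-0.001, 0.047, 0],
    [-0.003, 0.095, 0],
    [-0.003, 0.095, 0],
    [-0.001, 0.047, 0],
  ],
  twist=[
    [0, 0, 0],
    [0, 0, 0],
    [0, 0, 0],
    [0, 0, 0],
    [0, 0, 0],
    [0, 0, 0],
    [0, 0, 0],
    [0, 0, 0],
  ],
)

```text
t: 40.1
tool_pos: [0.5573, 0.0255, 0.0846]
orientation: [0.112, -3.14, 0.003]
force: [-0.0, 0.1, -0.3]
opening: 0.014
gripper_force: 0.0
```

Emit:
play_rows(
  slide=[
    [0, 0, 0.025],
    [0, 0, 0.049],
    [0, 0, 0.049],
    [0, 0.001, 0.025],
    [0, 0, 0.005],
    [0, 0, 0.009],
    [0, 0, 0.004],
    [0, 0, 0],
  ],
  twist=[
    [0, 0, 0],
    [0, 0, 0],
    [0, 0, 0],
    [0, 0, 0],
    [0, 0, 0],
    [0, 0, 0],
    [0, 0, 0],
    [0, 0, 0],
  ],
)

```text
t: 40.9
tool_pos: [0.5573, 0.0227, 0.0452]
orientation: [0.109, -3.139, 0.004]
force: [-13.3, -0.3, 22.6]
opening: 0.014
gripper_force: 11.0
```

All three tools read 0.045 at the top under 15–22 N, so they are home. Now the near panel.

```bash
cat >> h.py <<'E'
def arc(hx,hy,ox,oy,psi,z0=.005,end=97,n=16,r=.059):
    """row waypoints for folding: hinge point (kit), outward unit (kit)"""
    return [(kit(hx+ox*r*np.cos(t),hy+oy*r*np.cos(t),z0+r*np.sin(t)),psi,1) for t in np.radians(np.linspace(0,end,n+1)[1:])]
E
python3 - <<'E'
from h import *
n=kit(-.1445,0,0); print(n)
path(([.558,.0228,.085],184,3),([n[0],n[1],.07],183.9,5))
path((n[:2]+[.070],183.9,3),(n[:2]+[.005],183.9,8,5))
print('--- grip, arc'); path(*arc(-.0855,0,-1,0,183.9))
E
```

```text
[np.float64(0.41583462170825514), np.float64(-0.022328209501128363), 0]
S [[0, 0, -0.041], [0, 0, -0.083], [0, -0.001, -0.042], [0.072, -0.017, 0.008], [0.145, -0.035, 0.015], [0.145, -0.036, 0.015], [0.145, -0.035, 0.015], [0.072, -0.017, 0.007]]
W [[0, 0, 0], [0, 0, 0], [0, 0, 0], [0, 0, 0], [0, 0, 0.001], [0, 0, 0], [0, 0, 0.001], [0, 0, 0]]
S [[0, 0, 0], [0, 0, 0], [0, 0, 0], [0, 0, 0.019], [0, 0, 0.037], [0, 0, 0.037], [0, 0, 0.037], [0, 0, 0.037]]
W [[0, 0, 0], [0, 0, 0], [0, 0, 0], [0, 0, 0], [0, 0, 0], [0, 0, 0], [0, 0, 0], [0, 0, 0]]
S [[0, 0, 0.037], [0.001, 0, 0.037], [0, 0, 0.019], [0, 0, 0], [0, 0, 0], [0, 0, 0], [0, 0, 0], [0, 0, 0]]
W [[0, 0, 0], [0, 0, 0], [0, 0, 0], [0, 0, 0], [0, 0, 0], [0, 0, 0], [0, 0, 0], [0, 0, 0]]
--- grip, arc
S [[-0.002, 0, -0.025], [-0.004, 0, -0.025], [-0.006, 0, -0.024], [-0.009, 0, -0.023], [-0.012, 0, -0.022], [-0.013, 0, -0.021], [-0.016, 0, -0.019], [-0.018, 0, -0.018]]
W [[0, 0, 0], [0, 0, 0], [0, 0, 0], [0, 0, 0], [0, 0, 0], [0, 0, 0], [0, 0, 0], [0, 0, 0]]
S [[-0.02, 0, -0.015], [-0.021, 0, -0.014], [-0.022, 0, -0.011], [-0.024, 0, -0.008], [-0.024, 0, -0.006], [-0.024, 0, -0.004], [-0.025, 0, -0.001], [-0.025, 0, 0.002]]
W [[0, 0, 0], [0, 0, 0], [0, 0, 0], [0, 0, 0], [0, 0, 0], [0, 0, 0], [0, 0, 0], [0, 0, 0]]
```

Emit:
play_rows(
  slide=[
    [0, 0, -0.041],
    [0, 0, -0.083],
    [0, -0.001, -0.042],
    [0.072, -0.017, 0.008],
    [0.145, -0.035, 0.015],
    [0.145, -0.036, 0.015],
    [0.145, -0.035, 0.015],
    [0.072, -0.017, 0.007],
  ],
  twist=[
    [0, 0, 0],
    [0, 0, 0],
    [0, 0, 0],
    [0, 0, 0],
    [0, 0, 0.001],
    [0, 0, 0],
    [0, 0, 0.001],
    [0, 0, 0],
  ],
)

```text
t: 41.7
tool_pos: [0.4132, -0.0222, 0.0689]
orientation: [0.106, -3.139, 0.003]
force: [0.5, 0.1, 0.2]
opening: 0.0136
gripper_force: 0.0
```

Emit:
play_rows(
  slide=[
    [0, 0, 0],
    [0, 0, 0],
    [0, 0, 0],
    [0, 0, 0.019],
    [0, 0, 0.037],
    [0, 0, 0.037],
    [0, 0, 0.037],
    [0, 0, 0.037],
  ],
  twist=[
    [0, 0, 0],
    [0, 0, 0],
    [0, 0, 0],
    [0, 0, 0],
    [0, 0, 0],
    [0, 0, 0],
    [0, 0, 0],
    [0, 0, 0],
  ],
  fingers=-0.3,
)

```text
t: 42.5
tool_pos: [0.4155, -0.0216, 0.027]
orientation: [0.107, -3.139, 0.003]
force: [1.8, 0.4, 0.6]
opening: 0.0599
gripper_force: 0.0
```

Emit:
play_rows(
  slide=[
    [0, 0, 0.037],
    [0.001, 0, 0.037],
    [0, 0, 0.019],
    [0, 0, 0],
    [0, 0, 0],
    [0, 0, 0],
    [0, 0, 0],
    [0, 0, 0],
  ],
  twist=[
    [0, 0, 0],
    [0, 0, 0],
    [0, 0, 0],
    [0, 0, 0],
    [0, 0, 0],
    [0, 0, 0],
    [0, 0, 0],
    [0, 0, 0],
  ],
)

```text
t: 43.3
tool_pos: [0.4161, -0.0219, 0.0055]
orientation: [-0.107, 3.138, -0.004]
force: [0.1, 0.5, 0.5]
opening: 0.0604
gripper_force: 0.0
```

Emit:
play_rows(
  slide=[
    [0, 0, 0],
    [0, 0, 0],
    [0, 0, 0],
    [0, 0, 0],
    [0, 0, 0],
    [0, 0, 0],
    [0, 0, 0],
    [0, 0, 0],
  ],
  twist=[
    [0, 0, 0],
    [0, 0, 0],
    [0, 0, 0],
    [0, 0, 0],
    [0, 0, 0],
    [0, 0, 0],
    [0, 0, 0],
    [0, 0, 0],
  ],
  fingers=1,
  force=25,
)

```text
t: 44.1
tool_pos: [0.4158, -0.0227, 0.0051]
orientation: [-0.107, 3.139, -0.006]
force: [-0.6, -5.7, -0.7]
opening: 0.0297
gripper_force: 25.0
```

Gripped at 29.7 mm, which matches the 30 mm tab. Fold.

Emit:
play_rows(
  slide=[
    [-0.002, 0, -0.025],
    [-0.004, 0, -0.025],
    [-0.006, 0, -0.024],
    [-0.009, 0, -0.023],
    [-0.012, 0, -0.022],
    [-0.013, 0, -0.021],
    [-0.016, 0, -0.019],
    [-0.018, 0, -0.018],
  ],
  twist=[
    [0, 0, 0],
    [0, 0, 0],
    [0, 0, 0],
    [0, 0, 0],
    [0, 0, 0],
    [0, 0, 0],
    [0, 0, 0],
    [0, 0, 0],
  ],
)

```text
t: 44.9
tool_pos: [0.4351, -0.0213, 0.0485]
orientation: [0.107, -3.139, 0.006]
force: [4.0, -5.9, -11.2]
opening: 0.0295
gripper_force: 25.0
```

Emit:
play_rows(
  slide=[
    [-0.02, 0, -0.015],
    [-0.021, 0, -0.014],
    [-0.022, 0, -0.011],
    [-0.024, 0, -0.008],
    [-0.024, 0, -0.006],
    [-0.024, 0, -0.004],
    [-0.025, 0, -0.001],
    [-0.025, 0, 0.002],
  ],
  twist=[
    [0, 0, 0],
    [0, 0, 0],
    [0, 0, 0],
    [0, 0, 0],
    [0, 0, 0],
    [0, 0, 0],
    [0, 0, 0],
    [0, 0, 0],
  ],
)

```text
t: 45.7
tool_pos: [0.4786, -0.0183, 0.0626]
orientation: [0.106, -3.133, 0.006]
force: [-18.9, -7.7, 14.3]
opening: 0.0295
gripper_force: 25.0
```

```bash
python3 - <<'E'
from h import *
cams.read_camera('side'); cams.read_camera('side'); st(); print(kit(-.0855,0,.0), kit(-.0855,0,0)[0])
E
```

```text
t 45.8 pos [ 0.4793 -0.0182  0.0626] cmd [ 0.4814 -0.0173  0.0648] open 0.0297 gf 25.0 F [-9.5 -6.9  5.7] q [-0.14 -0.05  1.97 -0.    1.23 -1.78]
[np.float64(0.4746979941595558), np.float64(-0.01831530735187872), 0.0] 0.4746979941595558
```

```bash
python3 - <<'E'
from h import *
p=[.4793,-.0182]; L=kit(0,.2045,0); print(L)
print('release 8 zero rows fingers -0.3 first'); path((p+[.12],183.9,5),([.49,.08,.12],150,5),(L[:2]+[.09],93.9,10,4))
path((L[:2]+[.005],93.9,7,1))
E
```

```text
[np.float64(0.5460908730589568), np.float64(0.19152643502188127), 0]
release 8 zero rows fingers -0.3 first
S [[0.001, 0, -0.028], [0.003, 0, -0.057], [0.002, -0.001, -0.056], [0.003, 0, -0.057], [0.001, 0, -0.028], [-0.009, 0.049, 0], [-0.01, 0.098, 0], [0.005, 0.098, 0]]
W [[0, 0, 0], [0, 0, 0], [0, 0, 0], [0, 0, 0], [0, 0, 0], [0, 0, 0.071], [0, 0, 0.141], [0, 0, 0.141]]
S [[0.019, 0.097, 0], [0.016, 0.047, 0], [0.002, 0.028, 0.007], [0.006, 0.055, 0.013], [0.012, 0.054, 0.013], [0.018, 0.052, 0.014], [0.024, 0.051, 0.013], [0.029, 0.047, 0.013]]
W [[0, 0, 0.141], [0, 0, 0.071], [0, 0, 0.052], [0, 0, 0.104], [0, 0, 0.104], [0, 0, 0.104], [0, 0, 0.103], [0, 0, 0.104]]
S [[0.033, 0.044, 0.014], [0.039, 0.04, 0.013], [0.042, 0.036, 0.013], [0.023, 0.015, 0.007], [0, 0, 0], [0, 0, 0], [0, 0, 0], [0, 0, 0]]
W [[0, 0, 0.104], [0, 0, 0.104], [0, 0, 0.104], [0, 0, 0.052], [0, 0, 0], [0, 0, 0], [0, 0, 0], [0, 0, 0]]
S [[0, 0, 0.028], [0, 0, 0.057], [0, 0, 0.057], [0, 0, 0.056], [0, 0, 0.057], [0.001, 0, 0.057], [0, 0, 0.028], [0, 0, 0]]
W [[0, 0, 0], [0, 0, 0], [0, 0, 0], [0, 0, 0], [0, 0, 0], [0, 0, 0], [0, 0, 0], [0, 0, 0]]
```

Emit:
play_rows(
  slide=[
    [0, 0, 0],
    [0, 0, 0],
    [0, 0, 0],
    [0, 0, 0],
    [0, 0, 0],
    [0, 0, 0],
    [0, 0, 0],
    [0, 0, 0],
  ],
  twist=[
    [0, 0, 0],
    [0, 0, 0],
    [0, 0, 0],
    [0, 0, 0],
    [0, 0, 0],
    [0, 0, 0],
    [0, 0, 0],
    [0, 0, 0],
  ],
  fingers=-0.3,
)

```text
t: 46.6
tool_pos: [0.4818, -0.0172, 0.0636]
orientation: [-0.107, 3.139, -0.003]
force: [0.7, -0.2, 0.9]
opening: 0.0606
gripper_force: 0.0
```

Emit:
play_rows(
  slide=[
    [0.001, 0, -0.028],
    [0.003, 0, -0.057],
    [0.002, -0.001, -0.056],
    [0.003, 0, -0.057],
    [0.001, 0, -0.028],
    [-0.009, 0.049, 0],
    [-0.01, 0.098, 0],
    [0.005, 0.098, 0],
  ],
  twist=[
    [0, 0, 0],
    [0, 0, 0],
    [0, 0, 0],
    [0, 0, 0],
    [0, 0, 0],
    [0, 0, 0.071],
    [0, 0, 0.141],
    [0, 0, 0.141],
  ],
)

```text
t: 47.4
tool_pos: [0.4862, 0.0442, 0.1208]
orientation: [0.483, 3.102, -0.003]
force: [-0.1, 0.2, 0.3]
opening: 0.0603
gripper_force: 0.0
```

Emit:
play_rows(
  slide=[
    [0.019, 0.097, 0],
    [0.016, 0.047, 0],
    [0.002, 0.028, 0.007],
    [0.006, 0.055, 0.013],
    [0.012, 0.054, 0.013],
    [0.018, 0.052, 0.014],
    [0.024, 0.051, 0.013],
    [0.029, 0.047, 0.013],
  ],
  twist=[
    [0, 0, 0.141],
    [0, 0, 0.071],
    [0, 0, 0.052],
    [0, 0, 0.104],
    [0, 0, 0.104],
    [0, 0, 0.104],
    [0, 0, 0.103],
    [0, 0, 0.104],
  ],
)

```text
t: 48.2
tool_pos: [0.5246, 0.1494, 0.1019]
orientation: [1.676, 2.655, -0.002]
force: [0.2, -0.8, -0.3]
opening: 0.0607
gripper_force: 0.0
```

Emit:
play_rows(
  slide=[
    [0.033, 0.044, 0.014],
    [0.039, 0.04, 0.013],
    [0.042, 0.036, 0.013],
    [0.023, 0.015, 0.007],
    [0, 0, 0],
    [0, 0, 0],
    [0, 0, 0],
    [0, 0, 0],
  ],
  twist=[
    [0, 0, 0.104],
    [0, 0, 0.104],
    [0, 0, 0.104],
    [0, 0, 0.052],
    [0, 0, 0],
    [0, 0, 0],
    [0, 0, 0],
    [0, 0, 0],
  ],
)

```text
t: 49.0
tool_pos: [0.5461, 0.1917, 0.09]
orientation: [2.143, 2.294, -0.001]
force: [0.1, 0.3, 0.1]
opening: 0.0602
gripper_force: 0.0
```

```bash
cat >> h.py <<'E'
def bluecloud(f):
    """blue case points in kit frame, mm"""
    im,P,ok=cloud(f); H=hsv(im); m=ok&(H[...,0]>95)&(H[...,0]<115)&(H[...,1]>120); q=P[m]; d=q[:,:2]-K
    return np.c_[d[:,0]*np.cos(A)+d[:,1]*np.sin(A),-d[:,0]*np.sin(A)+d[:,1]*np.cos(A),q[:,2]]*1e3
E
python3 - <<'E'
from h import *
st(); 
for f in('side','scene'):
    snap(f,f+'4'); b=bluecloud(f+'4')
    k=b[(b[:,0]>-110)&(b[:,0]<-70)&(abs(b[:,1])<140)]
    for lo in range(10,85,10):
        j=k[(k[:,2]>lo)&(k[:,2]<lo+10)]; print(f,lo,len(j),np.percentile(j[:,0],[10,50,90]).round(1) if len(j) else '')
    j=b[(b[:,1]>155)&(b[:,1]<240)&(b[:,2]<30)]; t=j[j[:,1]>193]; print('left tab',len(t),t.min(0).round(1) if len(t) else '',t.max(0).round(1) if len(t) else '',np.median(j,0))
E
```

```text
t 49.0 pos [0.5461 0.1917 0.09  ] cmd [0.5457 0.1921 0.0063] open 0.0602 gf 0.0 F [0.1 0.3 0.1] q [ 0.25  0.17  1.69 -0.    1.29  0.18]
side 10 0 
side 20 15 [-85.4 -85.1 -84.9]
side 30 31 [-85.6 -85.3 -84.9]
side 40 29 [-85.5 -85.3 -84.8]
side 50 111 [-85.4 -83.6 -81.1]
side 60 32 [-85.5 -83.2 -81.4]
side 70 7 [-85.7 -82.9 -82.2]
side 80 18 [-85.5 -83.5 -81. ]
left tab 43 [-77.4 193.9  -0.5] [ 14.  214.6  29.2] [  1.03812074 177.00857007  20.48701258]
scene 10 0 
scene 20 0 
scene 30 57 [-86.1 -84.  -81.8]
scene 40 114 [-85.2 -83.1 -81.3]
scene 50 41 [-84.1 -82.2 -81.1]
scene 60 9 [-84.3 -82.4 -80.3]
scene 70 10 [-82.8 -81.2 -79.7]
scene 80 0 
left tab 45 [-11.  193.6  18.4] [ 16.3 213.1  27.8] [ 10.14877472 175.25360877  19.39976211]
```

The near panel stands upright. The left panel seems slightly raised; I'll fit the angles of the flat panels.

```bash
python3 - <<'E'
from h import *
for f in('side4','scene4','side0','scene0'):
    b=bluecloud(f); 
    for nm,u,v in(('left',b[:,1],b[:,0]),('right',-b[:,1],b[:,0]),('far',b[:,0],b[:,1]),('near',-b[:,0],b[:,1])):
        h=145.5 if nm in('left','right') else 85.5
        m=(u>h+6)&(u<h+70)&(abs(v)<(75 if h>100 else 135))&(b[:,2]<40)&(b[:,2]>3)
        if m.sum()<20: continue
        p=np.polyfit(u[m]-h,b[m,2],1); t=m&(u>h+48); print(f,nm,m.sum(),'deg',np.degrees(np.arctan(p[0])).round(1),'z0',p[1].round(1),'tab',t.sum(),np.percentile(u[t]-h,[5,95]).round(1),np.percentile(v[t],[5,50,95]).round(1),np.median(b[t,2]).round(1))
E
```

```text
side4 left 409 deg 6.6 z0 17.1 tab 43 [48.7 68.3] [-11.    0.9  13.3] 25.2
side4 right 678 deg 12.0 z0 16.2 tab 72 [49.6 69.2] [-11.1   0.7  13.4] 28.9
side4 far 1002 deg 20.3 z0 15.6 tab 43 [50.1 65.4] [-13.2   1.2  13.5] 36.4
scene4 left 511 deg 9.0 z0 14.7 tab 45 [48.6 66.6] [-7.1  4.  14.3] 23.8
scene4 right 357 deg 10.3 z0 16.2 tab 26 [50.3 59.5] [-5.8  2.9 13.6] 27.5
scene4 far 792 deg 20.9 z0 15.6 tab 29 [48.7 62.4] [-7.2  3.9 13.7] 37.9
side0 left 403 deg 5.6 z0 17.4 tab 45 [48.7 65.6] [-10.4   0.7  13.6] 23.9
side0 right 669 deg 12.1 z0 15.9 tab 67 [48.7 69. ] [-11.1   1.3  13.5] 29.0
side0 far 994 deg 20.5 z0 15.5 tab 42 [49.1 63.3] [-13.4   0.2  11.8] 37.1
side0 near 960 deg 9.0 z0 16.2 tab 52 [49.2 65.6] [-13.1  -0.4  12.6] 25.5
scene0 left 585 deg 8.5 z0 15.1 tab 51 [48.5 67.1] [-6.8  4.4 15.2] 23.9
scene0 right 358 deg 10.3 z0 16.4 tab 23 [49.4 60.3] [-6.6  4.2 14.8] 27.0
scene0 far 799 deg 20.2 z0 16.0 tab 29 [49.4 61.3] [-11.8   2.6  12.6] 36.3
scene0 near 604 deg 7.3 z0 15.9 tab 24 [48.3 61.9] [-9.1  0.5 12. ] 23.8
```

Start angles are left 8°, right 11° and far 20.5°. Start each arc from there.

```bash
cat >> h.py <<'E'
def arc2(hx,hy,ox,oy,psi,t0,end=97,n=16,z0=.004,r=.059):
    P=lambda t:kit(hx+ox*r*np.cos(t),hy+oy*r*np.cos(t),z0+r*np.sin(t)); T=np.radians(np.linspace(t0,end,n+1))
    return P(T[0]),[(P(t),psi,1) for t in T[1:]]
E
python3 - <<'E'
from h import *
a=json.load(open('cmd.json')); a[0][2]=.0913; json.dump(a,open('cmd.json','w'))
s,w=arc2(0,.1455,0,1,93.9,8); print(s)
path((s,93.9,7,1)); print('grip+zero'); path(*w)
E
```

```text
[np.float64(0.5461299263468201), np.float64(0.19095358072754584), np.float64(0.01221121295664386)]
S [[0, 0, 0.026], [-0.001, 0, 0.052], [0, 0, 0.052], [0, 0, 0.052], [-0.001, 0, 0.051], [0, 0, 0.052], [-0.001, 0, 0.026], [0, 0, 0]]
W [[0, 0, 0], [0, 0, 0], [0, 0, 0], [0, 0, 0], [0, 0, 0], [0, 0, 0], [0, 0, 0], [0, 0, 0]]
grip+zero
S [[-0.004, 0, -0.022], [-0.006, 0, -0.022], [-0.009, 0, -0.022], [-0.01, 0, -0.02], [-0.013, 0, -0.019], [-0.014, 0, -0.018], [-0.016, 0, -0.016], [-0.018, 0, -0.015]]
W [[0, 0, 0], [0, 0, 0], [0, 0, 0], [0, 0, 0], [0, 0, 0], [0, 0, 0], [0, 0, 0], [0, 0, 0]]
S [[-0.018, 0, -0.013], [-0.02, 0, -0.011], [-0.021, 0, -0.01], [-0.022, 0, -0.007], [-0.023, 0, -0.005], [-0.022, 0, -0.002], [-0.023, 0, -0.001], [-0.023, 0, 0.002]]
W [[0, 0, 0], [0, 0, 0], [0, 0, 0], [0, 0, 0], [0, 0, 0], [0, 0, 0], [0, 0, 0], [0, 0, 0]]
```

Emit:
play_rows(
  slide=[
    [0, 0, 0.026],
    [-0.001, 0, 0.052],
    [0, 0, 0.052],
    [0, 0, 0.052],
    [-0.001, 0, 0.051],
    [0, 0, 0.052],
    [-0.001, 0, 0.026],
    [0, 0, 0],
  ],
  twist=[
    [0, 0, 0],
    [0, 0, 0],
    [0, 0, 0],
    [0, 0, 0],
    [0, 0, 0],
    [0, 0, 0],
    [0, 0, 0],
    [0, 0, 0],
  ],
)

```text
t: 49.9
tool_pos: [0.5451, 0.1908, 0.0103]
orientation: [2.144, 2.295, -0.005]
force: [0.0, -0.9, 1.2]
opening: 0.0603
gripper_force: 0.0
```

Emit:
play_rows(
  slide=[
    [0, 0, 0],
    [0, 0, 0],
    [0, 0, 0],
    [0, 0, 0],
    [0, 0, 0],
    [0, 0, 0],
    [0, 0, 0],
    [0, 0, 0],
  ],
  twist=[
    [0, 0, 0],
    [0, 0, 0],
    [0, 0, 0],
    [0, 0, 0],
    [0, 0, 0],
    [0, 0, 0],
    [0, 0, 0],
    [0, 0, 0],
  ],
  fingers=1,
)

```text
t: 50.7
tool_pos: [0.5461, 0.1913, 0.012]
orientation: [2.143, 2.294, -0.002]
force: [-2.3, 1.4, 2.4]
opening: 0.0297
gripper_force: 25.0
```

Emit:
play_rows(
  slide=[
    [-0.004, 0, -0.022],
    [-0.006, 0, -0.022],
    [-0.009, 0, -0.022],
    [-0.01, 0, -0.02],
    [-0.013, 0, -0.019],
    [-0.014, 0, -0.018],
    [-0.016, 0, -0.016],
    [-0.018, 0, -0.015],
  ],
  twist=[
    [0, 0, 0],
    [0, 0, 0],
    [0, 0, 0],
    [0, 0, 0],
    [0, 0, 0],
    [0, 0, 0],
    [0, 0, 0],
    [0, 0, 0],
  ],
)

```text
t: 51.5
tool_pos: [0.5476, 0.1686, 0.0508]
orientation: [2.144, 2.294, -0.001]
force: [0.5, 1.3, -4.6]
opening: 0.0297
gripper_force: 25.0
```

Emit:
play_rows(
  slide=[
    [-0.018, 0, -0.013],
    [-0.02, 0, -0.011],
    [-0.021, 0, -0.01],
    [-0.022, 0, -0.007],
    [-0.023, 0, -0.005],
    [-0.022, 0, -0.002],
    [-0.023, 0, -0.001],
    [-0.023, 0, 0.002],
  ],
  twist=[
    [0, 0, 0],
    [0, 0, 0],
    [0, 0, 0],
    [0, 0, 0],
    [0, 0, 0],
    [0, 0, 0],
    [0, 0, 0],
    [0, 0, 0],
  ],
)

```text
t: 52.3
tool_pos: [0.5507, 0.126, 0.0638]
orientation: [2.143, 2.295, -0.001]
force: [-6.7, 4.4, 7.7]
opening: 0.029
gripper_force: 25.0
```

Emit:
play_rows(
  slide=[
    [0, 0, 0],
    [0, 0, 0],
    [0, 0, 0],
    [0, 0, 0],
    [0, 0, 0],
    [0, 0, 0],
    [0, 0, 0],
    [0, 0, 0],
  ],
  twist=[
    [0, 0, 0],
    [0, 0, 0],
    [0, 0, 0],
    [0, 0, 0],
    [0, 0, 0],
    [0, 0, 0],
    [0, 0, 0],
    [0, 0, 0],
  ],
  fingers=-0.3,
)

```text
t: 53.1
tool_pos: [0.5506, 0.1259, 0.0623]
orientation: [2.143, 2.294, -0.002]
force: [0.2, -0.2, 0.2]
opening: 0.0607
gripper_force: 0.0
```

```bash
python3 - <<'E'
from h import *
s=st(); e=kit(0,.1383,0)
f,w=arc2(.0855,0,1,0,183.9,20.5); print(f)
p=list(s['tool_pos'][:2]); path((p+[.125],93.9,5),([.61,.08,.125],138.9,7),(f[:2]+[.125],183.9,8),(f,183.9,7,1),(f,183.9,4))
print('grip zero');path(*w)
E
```

```text
t 53.1 pos [0.5506 0.1259 0.0623] cmd [0.5502 0.126  0.0638] open 0.0607 gf 0.0 F [ 0.2 -0.2  0.2] q [ 0.14  0.17  1.74 -0.    1.23  0.07]
[np.float64(0.700437689780948), np.float64(-0.0029259188067440184), np.float64(0.024662235494308578)]
S [[0, 0, -0.031], [0.001, 0, -0.063], [0, 0, -0.062], [0, 0, -0.063], [0, 0, -0.031], [-0.017, 0.019, 0], [-0.035, 0.035, 0], [-0.04, 0.03, 0]]
W [[0, 0, 0], [0, 0, 0], [0, 0, 0], [0, 0, 0], [0, 0, 0], [0, 0, -0.063], [0, 0, -0.125], [0, 0, -0.125]]
S [[-0.043, 0.025, 0], [-0.047, 0.019, 0], [-0.048, 0.013, 0], [-0.025, 0.003, 0], [-0.035, -0.001, 0], [-0.07, -0.006, 0], [-0.069, -0.013, 0], [-0.066, -0.021, 0]]
W [[0, 0, -0.125], [0, 0, -0.125], [0, 0, -0.125], [0, 0.001, -0.062], [0, 0, -0.054], [0, 0, -0.107], [0, 0, -0.107], [0, 0, -0.107]]
S [[-0.065, -0.029, 0], [-0.06, -0.035, 0], [-0.056, -0.042, 0], [-0.026, -0.024, 0], [0, 0, 0.033], [0, 0, 0.067], [0, 0, 0.067], [0, 0, 0.067]]
W [[0, 0, -0.107], [0, 0, -0.107], [0, 0, -0.108], [0, 0, -0.053], [0, 0, 0], [0, 0, 0], [0, 0, 0], [0, 0, 0]]
S [[0, 0, 0.067], [0, 0, 0.067], [0, 0, 0.033], [0, 0, 0], [0, 0, 0], [0, 0, 0], [0, 0, 0], [0, 0, 0]]
W [[0, 0, 0], [0, 0, 0], [0, 0, 0], [0, 0, 0], [0, 0, 0], [0, 0, 0], [0, 0, 0], [0, 0, 0]]
grip zero
S [[0.008, 0, -0.018], [0.009, 0, -0.017], [0.011, 0, -0.017], [0.012, 0, -0.015], [0.013, 0, -0.015], [0.014, 0, -0.014], [0.015, 0, -0.012], [0.017, 0, -0.011]]
W [[0, 0, 0], [0, 0, 0], [0, 0, 0], [0, 0, 0], [0, 0, 0], [0, 0, 0], [0, 0, 0], [0, 0, 0]]
S [[0.017, 0, -0.009], [0.018, 0, -0.008], [0.019, 0, -0.007], [0.019, 0, -0.005], [0.019, 0, -0.003], [0.02, 0, -0.002], [0.019, 0, 0], [0.02, 0, 0.002]]
W [[0, 0, 0], [0, 0, 0], [0, 0, 0], [0, 0, 0], [0, 0, 0], [0, 0, 0], [0, 0, 0], [0, 0, 0]]
```

Emit:
play_rows(
  slide=[
    [0, 0, -0.031],
    [0.001, 0, -0.063],
    [0, 0, -0.062],
    [0, 0, -0.063],
    [0, 0, -0.031],
    [-0.017, 0.019, 0],
    [-0.035, 0.035, 0],
    [-0.04, 0.03, 0],
  ],
  twist=[
    [0, 0, 0],
    [0, 0, 0],
    [0, 0, 0],
    [0, 0, 0],
    [0, 0, 0],
    [0, 0, -0.063],
    [0, 0, -0.125],
    [0, 0, -0.125],
  ],
)

```text
t: 53.9
tool_pos: [0.5757, 0.1071, 0.1258]
orientation: [1.733, 2.618, -0.001]
force: [-0.1, -0.4, 0.6]
opening: 0.0605
gripper_force: 0.0
```

Emit:
play_rows(
  slide=[
    [-0.043, 0.025, 0],
    [-0.047, 0.019, 0],
    [-0.048, 0.013, 0],
    [-0.025, 0.003, 0],
    [-0.035, -0.001, 0],
    [-0.07, -0.006, 0],
    [-0.069, -0.013, 0],
    [-0.066, -0.021, 0],
  ],
  twist=[
    [0, 0, -0.125],
    [0, 0, -0.125],
    [0, 0, -0.125],
    [0, 0.001, -0.062],
    [0, 0, -0.054],
    [0, 0, -0.107],
    [0, 0, -0.107],
    [0, 0, -0.107],
  ],
)

```text
t: 54.7
tool_pos: [0.6557, 0.0387, 0.1257]
orientation: [0.5, 3.101, -0.002]
force: [-0.1, 0.5, 0.7]
opening: 0.0604
gripper_force: 0.0
```

Emit:
play_rows(
  slide=[
    [-0.065, -0.029, 0],
    [-0.06, -0.035, 0],
    [-0.056, -0.042, 0],
    [-0.026, -0.024, 0],
    [0, 0, 0.033],
    [0, 0, 0.067],
    [0, 0, 0.067],
    [0, 0, 0.067],
  ],
  twist=[
    [0, 0, -0.107],
    [0, 0, -0.107],
    [0, 0, -0.108],
    [0, 0, -0.053],
    [0, 0, 0],
    [0, 0, 0],
    [0, 0, 0],
    [0, 0, 0],
  ],
)

```text
t: 55.5
tool_pos: [0.6992, -0.0019, 0.064]
orientation: [0.106, -3.138, 0.002]
force: [1.0, -0.4, -0.1]
opening: 0.0604
gripper_force: 0.0
```

Emit:
play_rows(
  slide=[
    [0, 0, 0.067],
    [0, 0, 0.067],
    [0, 0, 0.033],
    [0, 0, 0],
    [0, 0, 0],
    [0, 0, 0],
    [0, 0, 0],
    [0, 0, 0],
  ],
  twist=[
    [0, 0, 0],
    [0, 0, 0],
    [0, 0, 0],
    [0, 0, 0],
    [0, 0, 0],
    [0, 0, 0],
    [0, 0, 0],
    [0, 0, 0],
  ],
)

```text
t: 56.3
tool_pos: [0.7011, -0.0026, 0.0258]
orientation: [-0.107, 3.138, -0.003]
force: [0.5, -0.4, -0.1]
opening: 0.0604
gripper_force: 0.0
```

Emit:
play_rows(
  slide=[
    [0, 0, 0],
    [0, 0, 0],
    [0, 0, 0],
    [0, 0, 0],
    [0, 0, 0],
    [0, 0, 0],
    [0, 0, 0],
    [0, 0, 0],
  ],
  twist=[
    [0, 0, 0],
    [0, 0, 0],
    [0, 0, 0],
    [0, 0, 0],
    [0, 0, 0],
    [0, 0, 0],
    [0, 0, 0],
    [0, 0, 0],
  ],
  fingers=1,
)

```text
t: 57.1
tool_pos: [0.7005, -0.0031, 0.0248]
orientation: [0.106, -3.14, 0.003]
force: [0.4, -3.6, -0.4]
opening: 0.0294
gripper_force: 25.0
```

Emit:
play_rows(
  slide=[
    [0.008, 0, -0.018],
    [0.009, 0, -0.017],
    [0.011, 0, -0.017],
    [0.012, 0, -0.015],
    [0.013, 0, -0.015],
    [0.014, 0, -0.014],
    [0.015, 0, -0.012],
    [0.017, 0, -0.011],
  ],
  twist=[
    [0, 0, 0],
    [0, 0, 0],
    [0, 0, 0],
    [0, 0, 0],
    [0, 0, 0],
    [0, 0, 0],
    [0, 0, 0],
    [0, 0, 0],
  ],
)

```text
t: 57.9
tool_pos: [0.6753, -0.0048, 0.054]
orientation: [0.106, -3.139, 0.003]
force: [2.5, -4.7, -6.3]
opening: 0.0295
gripper_force: 25.0
```

Emit:
play_rows(
  slide=[
    [0.017, 0, -0.009],
    [0.018, 0, -0.008],
    [0.019, 0, -0.007],
    [0.019, 0, -0.005],
    [0.019, 0, -0.003],
    [0.02, 0, -0.002],
    [0.019, 0, 0],
    [0.02, 0, 0.002],
  ],
  twist=[
    [0, 0, 0],
    [0, 0, 0],
    [0, 0, 0],
    [0, 0, 0],
    [0, 0, 0],
    [0, 0, 0],
    [0, 0, 0],
    [0, 0, 0],
  ],
)

```text
t: 58.7
tool_pos: [0.6399, -0.0072, 0.0643]
orientation: [-0.106, 3.135, -0.004]
force: [4.8, -3.5, 2.9]
opening: 0.0295
gripper_force: 25.0
```

Emit:
play_rows(
  slide=[
    [0, 0, 0],
    [0, 0, 0],
    [0, 0, 0],
    [0, 0, 0],
    [0, 0, 0],
    [0, 0, 0],
    [0, 0, 0],
    [0, 0, 0],
  ],
  twist=[
    [0, 0, 0],
    [0, 0, 0],
    [0, 0, 0],
    [0, 0, 0],
    [0, 0, 0],
    [0, 0, 0],
    [0, 0, 0],
    [0, 0, 0],
  ],
  fingers=-0.3,
)

```text
t: 59.5
tool_pos: [0.6381, -0.0067, 0.0626]
orientation: [0.107, -3.14, 0.002]
force: [0.0, 0.4, -0.4]
opening: 0.0605
gripper_force: 0.0
```

```bash
python3 - <<'E'
from h import *
s=st()
f,w=arc2(0,-.1455,0,-1,93.9,11.2); print(f)
p=list(s['tool_pos'][:2]); path((p+[.125],183.9,5),([.615,-.10,.125],138.9,7),(f[:2]+[.125],93.9,8),(f,93.9,7,1),(f,93.9,4))
print('grip zero');path(*w)
E
```

```text
t 59.5 pos [ 0.6381 -0.0067  0.0626] cmd [ 0.6377 -0.0066  0.0638] open 0.0605 gf 0.0 F [ 0.   0.4 -0.4] q [-0.09  0.35  1.53 -0.    1.27 -1.73]
[np.float64(0.5738327018430119), np.float64(-0.21540539123792357), np.float64(0.015459826721978345)]
S [[0, 0, -0.031], [0, 0.001, -0.063], [0, 0, -0.062], [0, 0, -0.063], [0, 0.001, -0.031], [0.01, -0.031, 0], [0.015, -0.062, 0], [0.008, -0.063, 0]]
W [[0, 0, 0], [0, 0, 0], [0, 0, 0], [0, 0, 0], [0, 0, 0], [0, 0, 0.062], [0, 0, 0.125], [0, 0, 0.125]]
S [[-0.001, -0.065, 0], [-0.01, -0.063, 0], [-0.017, -0.062, 0], [-0.013, -0.029, 0], [-0.013, -0.033, 0], [-0.029, -0.063, 0], [-0.036, -0.06, 0], [-0.043, -0.056, 0]]
W [[0, 0, 0.125], [0, 0, 0.125], [0, 0, 0.125], [0, 0, 0.063], [0, 0, 0.054], [0, 0, 0.107], [0, 0, 0.107], [0, 0, 0.107]]
S [[-0.048, -0.05, 0], [-0.054, -0.045, 0], [-0.059, -0.038, 0], [-0.031, -0.016, 0], [0, 0, 0.037], [0, 0, 0.073], [0, 0, 0.073], [0, 0, 0.073]]
W [[0, 0, 0.107], [0, 0, 0.107], [0, 0, 0.107], [0, 0, 0.054], [0, 0, 0], [0, 0, 0], [0, 0, 0], [0, 0, 0]]
S [[0, 0, 0.073], [0, 0, 0.073], [0, 0, 0.036], [0, 0, 0], [0, 0, 0], [0, 0, 0], [0, 0, 0], [0, 0, 0]]
W [[0, 0, 0], [0, 0, 0], [0, 0, 0], [0, 0, 0], [0, 0, 0], [0, 0, 0], [0, 0, 0], [0, 0, 0]]
grip zero
S [[0.005, 0, -0.021], [0.007, 0, -0.021], [0.01, 0, -0.02], [0.011, 0, -0.019], [0.012, 0, -0.018], [0.015, 0, -0.017], [0.016, 0, -0.015], [0.017, 0, -0.014]]
W [[0, 0, 0], [0, 0, 0], [0, 0, 0], [0, 0, 0], [0, 0, 0], [0, 0, 0], [0, 0, 0], [0, 0, 0]]
S [[0.018, 0, -0.012], [0.02, 0, -0.011], [0.02, 0, -0.008], [0.021, 0, -0.007], [0.022, 0, -0.004], [0.022, 0, -0.002], [0.022, 0, -0.001], [0.022, 0, 0.002]]
W [[0, 0, 0], [0, 0, 0], [0, 0, 0], [0, 0, 0], [0, 0, 0], [0, 0, 0], [0, 0, 0], [0, 0, 0]]
```

Emit:
play_rows(
  slide=[
    [0, 0, -0.031],
    [0, 0.001, -0.063],
    [0, 0, -0.062],
    [0, 0, -0.063],
    [0, 0.001, -0.031],
    [0.01, -0.031, 0],
    [0.015, -0.062, 0],
    [0.008, -0.063, 0],
  ],
  twist=[
    [0, 0, 0],
    [0, 0, 0],
    [0, 0, 0],
    [0, 0, 0],
    [0, 0, 0],
    [0, 0, 0.062],
    [0, 0, 0.125],
    [0, 0, 0.125],
  ],
)

```text
t: 60.3
tool_pos: [0.6286, -0.0452, 0.126]
orientation: [0.412, 3.113, -0.002]
force: [0.3, 0.4, -0.2]
opening: 0.0602
gripper_force: 0.0
```

Emit:
play_rows(
  slide=[
    [-0.001, -0.065, 0],
    [-0.01, -0.063, 0],
    [-0.017, -0.062, 0],
    [-0.013, -0.029, 0],
    [-0.013, -0.033, 0],
    [-0.029, -0.063, 0],
    [-0.036, -0.06, 0],
    [-0.043, -0.056, 0],
  ],
  twist=[
    [0, 0, 0.125],
    [0, 0, 0.125],
    [0, 0, 0.125],
    [0, 0, 0.063],
    [0, 0, 0.054],
    [0, 0, 0.107],
    [0, 0, 0.107],
    [0, 0, 0.107],
  ],
)

```text
t: 61.1
tool_pos: [0.5943, -0.1579, 0.1261]
orientation: [1.661, 2.665, -0.002]
force: [0.3, -0.4, 0.0]
opening: 0.0606
gripper_force: 0.0
```

Emit:
play_rows(
  slide=[
    [-0.048, -0.05, 0],
    [-0.054, -0.045, 0],
    [-0.059, -0.038, 0],
    [-0.031, -0.016, 0],
    [0, 0, 0.037],
    [0, 0, 0.073],
    [0, 0, 0.073],
    [0, 0, 0.073],
  ],
  twist=[
    [0, 0, 0.107],
    [0, 0, 0.107],
    [0, 0, 0.107],
    [0, 0, 0.054],
    [0, 0, 0],
    [0, 0, 0],
    [0, 0, 0],
    [0, 0, 0],
  ],
)

```text
t: 61.9
tool_pos: [0.5738, -0.2143, 0.0605]
orientation: [2.141, 2.298, -0.001]
force: [-0.0, 0.5, 0.6]
opening: 0.0605
gripper_force: 0.0
```

Emit:
play_rows(
  slide=[
    [0, 0, 0.073],
    [0, 0, 0.073],
    [0, 0, 0.036],
    [0, 0, 0],
    [0, 0, 0],
    [0, 0, 0],
    [0, 0, 0],
    [0, 0, 0],
  ],
  twist=[
    [0, 0, 0],
    [0, 0, 0],
    [0, 0, 0],
    [0, 0, 0],
    [0, 0, 0],
    [0, 0, 0],
    [0, 0, 0],
    [0, 0, 0],
  ],
)

```text
t: 62.7
tool_pos: [0.5743, -0.2153, 0.0168]
orientation: [2.143, 2.294, -0.001]
force: [0.3, 0.3, -0.3]
opening: 0.0608
gripper_force: 0.0
```

Emit:
play_rows(
  slide=[
    [0, 0, 0],
    [0, 0, 0],
    [0, 0, 0],
    [0, 0, 0],
    [0, 0, 0],
    [0, 0, 0],
    [0, 0, 0],
    [0, 0, 0],
  ],
  twist=[
    [0, 0, 0],
    [0, 0, 0],
    [0, 0, 0],
    [0, 0, 0],
    [0, 0, 0],
    [0, 0, 0],
    [0, 0, 0],
    [0, 0, 0],
  ],
  fingers=1,
)

```text
t: 63.5
tool_pos: [0.5739, -0.2151, 0.016]
orientation: [2.144, 2.295, -0.001]
force: [2.6, -0.2, -1.9]
opening: 0.0297
gripper_force: 25.0
```

Emit:
play_rows(
  slide=[
    [0.005, 0, -0.021],
    [0.007, 0, -0.021],
    [0.01, 0, -0.02],
    [0.011, 0, -0.019],
    [0.012, 0, -0.018],
    [0.015, 0, -0.017],
    [0.016, 0, -0.015],
    [0.017, 0, -0.014],
  ],
  twist=[
    [0, 0, 0],
    [0, 0, 0],
    [0, 0, 0],
    [0, 0, 0],
    [0, 0, 0],
    [0, 0, 0],
    [0, 0, 0],
    [0, 0, 0],
  ],
)

```text
t: 64.3
tool_pos: [0.5722, -0.1916, 0.0525]
orientation: [2.144, 2.295, -0.002]
force: [5.8, -0.3, -7.5]
opening: 0.0296
gripper_force: 25.0
```

Emit:
play_rows(
  slide=[
    [0.018, 0, -0.012],
    [0.02, 0, -0.011],
    [0.02, 0, -0.008],
    [0.021, 0, -0.007],
    [0.022, 0, -0.004],
    [0.022, 0, -0.002],
    [0.022, 0, -0.001],
    [0.022, 0, 0.002],
  ],
  twist=[
    [0, 0, 0],
    [0, 0, 0],
    [0, 0, 0],
    [0, 0, 0],
    [0, 0, 0],
    [0, 0, 0],
    [0, 0, 0],
    [0, 0, 0],
  ],
)

```text
t: 65.1
tool_pos: [0.5696, -0.1506, 0.0643]
orientation: [2.143, 2.294, -0.003]
force: [-2.9, -4.3, 7.9]
opening: 0.0294
gripper_force: 25.0
```

Emit:
play_rows(
  slide=[
    [0, 0, 0],
    [0, 0, 0],
    [0, 0, 0],
    [0, 0, 0],
    [0, 0, 0],
    [0, 0, 0],
    [0, 0, 0],
    [0, 0, 0],
  ],
  twist=[
    [0, 0, 0],
    [0, 0, 0],
    [0, 0, 0],
    [0, 0, 0],
    [0, 0, 0],
    [0, 0, 0],
    [0, 0, 0],
    [0, 0, 0],
  ],
  fingers=-0.3,
)

```text
t: 65.9
tool_pos: [0.5693, -0.1502, 0.0628]
orientation: [2.144, 2.295, -0.002]
force: [-0.4, -0.2, -0.3]
opening: 0.0601
gripper_force: 0.0
```

```bash
python3 - <<'E'
from h import *
s=st(); p=list(s['tool_pos'][:2]); path((p+[.17],93.9,6),([.40,-.33,.22],93.9,9,1))
E
```

```text
t 65.9 pos [ 0.5693 -0.1502  0.0628] cmd [ 0.5689 -0.15    0.0638] open 0.0601 gf 0.0 F [-0.4 -0.2 -0.3] q [-0.34  0.23  1.67 -0.    1.24 -0.41]
S [[0, 0, -0.043], [0, 0, -0.086], [0.001, 0, -0.086], [0, 0, -0.086], [0, 0, -0.086], [0, 0, -0.043], [-0.042, -0.045, -0.012], [-0.084, -0.091, -0.025]]
W [[0, 0, 0], [0, 0, 0], [0, 0, 0], [0, 0, 0], [0, 0, 0], [0, 0, 0], [0, 0, 0], [0, 0, 0]]
S [[-0.084, -0.09, -0.025], [-0.084, -0.091, -0.025], [-0.083, -0.091, -0.025], [-0.084, -0.09, -0.025], [-0.084, -0.091, -0.025], [-0.084, -0.09, -0.025], [-0.042, -0.046, -0.013], [0, 0, 0]]
W [[0, 0, 0], [0, 0, 0], [0, 0, 0], [0, 0, 0], [0, 0, 0], [0, 0, 0], [0, 0, 0], [0, 0, 0]]
```

Emit:
play_rows(
  slide=[
    [0, 0, -0.043],
    [0, 0, -0.086],
    [0.001, 0, -0.086],
    [0, 0, -0.086],
    [0, 0, -0.086],
    [0, 0, -0.043],
    [-0.042, -0.045, -0.012],
    [-0.084, -0.091, -0.025],
  ],
  twist=[
    [0, 0, 0],
    [0, 0, 0],
    [0, 0, 0],
    [0, 0, 0],
    [0, 0, 0],
    [0, 0, 0],
    [0, 0, 0],
    [0, 0, 0],
  ],
)

```text
t: 66.7
tool_pos: [0.537, -0.183, 0.1789]
orientation: [-2.142, -2.298, 0.002]
force: [-0.7, -0.5, -0.6]
opening: 0.0605
gripper_force: 0.0
```

Emit:
play_rows(
  slide=[
    [-0.084, -0.09, -0.025],
    [-0.084, -0.091, -0.025],
    [-0.083, -0.091, -0.025],
    [-0.084, -0.09, -0.025],
    [-0.084, -0.091, -0.025],
    [-0.084, -0.09, -0.025],
    [-0.042, -0.046, -0.013],
    [0, 0, 0],
  ],
  twist=[
    [0, 0, 0],
    [0, 0, 0],
    [0, 0, 0],
    [0, 0, 0],
    [0, 0, 0],
    [0, 0, 0],
    [0, 0, 0],
    [0, 0, 0],
  ],
)

```text
t: 67.5
tool_pos: [0.3975, -0.331, 0.2201]
orientation: [2.148, 2.292, -0.003]
force: [-0.8, 0.3, -0.1]
opening: 0.0606
gripper_force: 0.0
```

```bash
python3 - <<'E'
from h import *
for f in('side','scene'):
    snap(f,f+'9'); b=bluecloud(f+'9')
    for nm,u,v in(('left',b[:,1],b[:,0]),('right',-b[:,1],b[:,0]),('far',b[:,0],b[:,1]),('near',-b[:,0],b[:,1])):
        h=145.5 if nm in('left','right') else 85.5; hw=70 if h>100 else 130
        m=(u>h-20)&(u<h+45)&(abs(v)<hw)&(b[:,2]>15)&(b[:,2]<95)
        print(f,nm,m.sum(),[(lo,int(((b[:,2]>lo)&(b[:,2]<lo+12)&m).sum()),np.median(u[m&(b[:,2]>lo)&(b[:,2]<lo+12)]-h).round(1)) for lo in(20,32,44,58,70)])
    for cy in(.0355,-.0355,-.1065): heights(f+'9',cy)
E
```

```text
side left 313 [(20, 0, np.float64(nan)), (32, 76, np.float64(-0.8)), (44, 134, np.float64(-1.3)), (58, 51, np.float64(-2.2)), (70, 23, np.float64(-0.7))]
side right 466 [(20, 94, np.float64(2.4)), (32, 104, np.float64(2.1)), (44, 104, np.float64(2.2)), (58, 70, np.float64(1.9)), (70, 34, np.float64(2.3))]
side far 262 [(20, 3, np.float64(1.4)), (32, 89, np.float64(0.7)), (44, 91, np.float64(0.8)), (58, 40, np.float64(1.2)), (70, 12, np.float64(0.8))]
side near 131 [(20, 11, np.float64(-0.2)), (32, 17, np.float64(-0.2)), (44, 21, np.float64(-0.1)), (58, 41, np.float64(-1.9)), (70, 12, np.float64(-2.0))]
side9 -70 44 [29.9 38.9 41.8]
side9 -50 34 [38.7 42.3 44.7]
side9 -30 45 [35.8 41.8 46.4]
side9 -10 36 [36.7 39.1 41.1]
side9 10 36 [35.8 39.9 45. ]
side9 30 25 [33.1 37.8 41.7]
side9 50 32 [34.3 37.2 40.3]
side9 -70 33 [36.9 45.  47. ]
side9 -50 41 [39.5 44.8 46.5]
side9 -30 46 [37.8 44.  47.3]
side9 -10 46 [42.4 45.1 47.7]
side9 10 43 [43.1 44.9 46.9]
side9 30 43 [44.  46.1 47.4]
side9 50 39 [31.3 41.6 46.8]
side9 -70 0 
side9 -50 14 [43.7 44.4 45.7]
side9 -30 47 [42.6 44.7 46.8]
sid
[... 731 characters left out ...]

scene9 -70 30 [36.7 39.6 41.8]
scene9 -50 39 [37.5 40.4 44.2]
scene9 -30 49 [35.  38.9 43.6]
scene9 -10 35 [33.  36.8 39.5]
scene9 10 38 [29.5 37.9 42.3]
scene9 30 36 [23.7 36.5 41.4]
scene9 50 40 [32.4 35.9 39.9]
scene9 -70 25 [37.9 44.6 46.2]
scene9 -50 37 [38.3 42.9 45.4]
scene9 -30 33 [38.8 43.1 45.7]
scene9 -10 38 [43.3 44.9 46.4]
scene9 10 39 [43.  44.6 45.6]
scene9 30 38 [42.5 43.5 45.7]
scene9 50 11 [42.6 44.1 45.3]
scene9 -70 39 [35.9 38.9 43.3]
scene9 -50 35 [34.8 41.4 43.5]
scene9 -30 37 [40.2 44.4 45.4]
scene9 -10 37 [39.3 42.6 44.4]
scene9 10 35 [39.  42.5 45.3]
scene9 30 36 [39.7 42.7 46. ]
scene9 50 45 [35.  42.8 45.1]
  return _methods._mean(a, axis=axis, dtype=dtype,
  ret = ret.dtype.type(ret / rcount)
```

All four panels read vertical: the small lean is the same in opposite pairs, so it is camera bias. Tool heights match being home. Handing in.

```bash
python3 -c "
from h import *
print(robot.close_job())"
```

```text
the job is handed in; nothing more can be done
None
```

The punch, pliers and gauge (the shears were not on the table) are pressed home in their pockets, all four case sides stand upright, and the job is handed in; one missed first grip nudged the gauge about 4 mm before I regrasped it.

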